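# Lay out the breakfast board

### The job

Lay out the breakfast board: the tea box goes in the rectangular well in the middle with the egg timer centred on top of it, the salt shaker in the round well on the mug's side, and the pepper mill in the other round well, on the glass jar's side, so the tea box stands between them. Everything should stand upright, flat on the floor of its well, and the mug and the jar are to stay standing where they are.

Things in the scene. Friction and masses are not known exactly. Their poses are not given: they have to be found in the camera images.
- board: brown wooden board with darker well floors, lying fixed on the worktop, 150 (its x) x 340 (its y) x 20 mm thick. Origin at the centre of its underside, z up. Three wells 10 mm deep (floors 10 mm above the worktop) in a row along its y: a rectangular one in the middle, 124 mm along x by 80 mm along y, centred at the origin, and two equal round ones, 78 mm in diameter, centred 110 mm from the origin along +y and -y. Its position and yaw vary.
- tea_box: black cardboard tea packet, a plain cuboid 59 (its x) x 102 (its y) x 69 mm high (its printed top reaches 72), 46 g. Origin at the centre of its underside, z up. To lie in the rectangular well its 102 mm side must run along the board's x (quarter turned to the board, either way round).
- egg_timer: round kitchen timer, white lower half with a red dial cap, 64 mm in diameter, 45 mm high, standing on its flat base; the dial does not turn. Origin at the centre of its underside, z up.
- salt_shaker: small glass salt shaker with a grey domed cap, 44 mm in diameter, 90 mm high, standing. Origin at the centre of its underside, z up.
- pepper_mill: turned dark wooden pepper mill with a small metal knob on top, 53 mm in diameter, 152 mm high, standing: waisted body up to 102 mm, round head (about 46 mm across) from 102 to 143 mm. Origin at the centre of its underside, z up.
- mug: green mug, 92 mm high, about 90 mm in diameter, with a handle; stands loose about 150 mm behind (board's +x) one of the two round wells: which one, varies. Reference only, not to be moved. Origin at the centre of the underside of its 90 x 118 mm outline, z up.
- jar: clear glass clip-top jar with pale contents, 132 mm high, 77 mm across, stands loose behind the other round well. Reference only, not to be moved. Origin at the centre of its underside, z up.
Not all that is in view belongs to the job. What is shaped like the tea_box but red is not meant. Leave any black look-alike of the egg_timer alone.

How it is judged:
By the outcome, as a careful person would: the job done as asked, in the order asked, and still so for the second after the job is handed in, with the robot touching nothing.
It also fails if it takes over 122 s, if anything falls off the work surface, if the arm or the gripper's body presses on something with over 40 N, if the wrist force passes 120 N, or if a joint passes its speed limit or range.

### The arm

A 6-joint arm with a two-finger parallel gripper is mounted at the origin on a cart in front of the work surface, level with it; the furniture and walls round the work are solid. World frame = base frame: x ahead of the robot, y to its left, z up, the work surface at z = 0. Lengths are in m, angles in rad, forces in N, time in s.
With the tool pointing down it reaches from about 0.225 to 0.875 m from the base axis. Payload 3.4 kg.
Tool frame: the origin (TCP) lies at the very end of the fingers, on their centre line; the grasp point (between the pads) lies 19 mm behind it; z points along the fingers, x is the direction in which the jaws open and shut, and the axes are right-handed (so a half turn about z gives the same grasp; the last joint's range is limited). The gripper opens to 85 mm and grips with 20 to 120 N. Pads are 22 mm wide; open, the fingers measure 114 mm over their backs; the gripper's body (76 mm by 85 mm) begins 54 mm behind the grasp point. The pads swing forward as they close: fully open they stand 13 mm farther back than shut.
Start: joints at [-1.455, 0.276, 1.505, -0, 1.361, -0.121], TCP at [0.135, -0.559, 0.206] pointing down, gripper open.
Joint ranges: [-2.89, 2.89], [-0.75, 2.08], [0.22, 2.7], [-1.18, 4.32], [0.11, 2.71], [-2.7, 2.7]. Speed limits (rad/s): [2.57, 2.57, 3.14, 3.14, 3.14, 3.14].

### API

Orientations are given as a unit quaternion [w, x, y, z].
In Python, from rig import manip gives the robot as it stands.
- The arm moves only by the tool send_rows, never from a script. Its argument "increments" is a list of rows, each a list of 5 numbers: the opening, from 0 (shut) to 1 (fully open), then the shift along the tool's x, y, z in m, then the turn about the tool's z in rad. A call has 1 to 8 rows; each row shifts and turns the commanded pose from where the row before left it, along the tool's axes as they then stand; what a row does not reach is not made up. A row lasts 1/8 s, in which the tool goes at most 62.5 mm and 10.7 degrees, less where a joint would pass 70% of its speed; a pose out of reach is approached as far as the arm can. A call is refused whole if a number of a shift passes 0.0625 or a number of a turn 0.188, either way. A call with a gripper value outside its range is refused whole. The fingers move at their own pace and stop on an object; "squeeze" is the grip in N (left out, the last holds). Time passes only in rows, so rows that do not move let the fingers close. It gives the time, the measured TCP pose, the force and the opening at its end, in the units of the state.
- manip.get_state(): the state, without advancing time (a new reading comes with each control period).
- manip.get_image(name): name is "scene" or "top"; returns the picture (384x512x3 uint8, red, green, blue); there is no depth.
- manip.calibration(name): a dict with "fx", "fy", "cx", "cy" (pixels), "distortion" ([k1, k2, p1, p2, k3] as OpenCV has them; the pictures are not rectified), "camera_from_world" (4x4, takes a point from world to camera coordinates). Camera axes: x right, y up, looking along -z (the intrinsics and any distortion apply to the point x, -y, -z); pixel columns grow to the right and rows downward; lengths in m; the calibration is good to about 2 mm. A picture is of the moment at which its call begins. calibration takes no time and is no camera call.
- manip.sign_off(): hands the job in, once; it reports no verdict.
The state is a dict: "clock": time; "qpos": joint angles; "qd": joint speeds; "effort": joint torques, N m; "position": TCP position; "ee_rot": TCP orientation; "contact_force": force on the tool from outside, world axes, zero at the start; "moment": the same for the moment, N m; "width": finger opening in m.
Only numpy, scipy, OpenCV 4.12 (cv2) and the standard library are available. Lean on these libraries where they do the work, as an engineer would, in place of code of your own. Each camera call takes 0.05 s, during which the arm holds its last target.

## Working session

There is one attempt and no reset: what is moved stays moved. The work goes in short steps, Python scripts to look and compute and a tool call to move; the robot and the scene stay as the last step left them, time stands still between calls to the robot, and variables do not carry over. Pictures are saved under pics/ and viewed, and the job is handed in when it is done.

Besides the shell and the picture viewer there is one more tool, called after "Request:" as name(argument=value, ...) on one line, values as JSON. send_rows: Moves the arm, as the interface text tells. Its arguments: {"type":"object","properties":{"increments":{"type":"array","items":{"type":"array","items":{"type":"number"}}},"squeeze":{"type":"number"}},"required":["increments"]}

```bash
ls; mkdir -p pics
python3 - <<'E'
from rig import manip
import cv2,json
for n in("scene","top"):
    im=manip.get_image(n); cv2.imwrite(f"pics/{n}0.png",im[:,:,::-1])
    c=manip.calibration(n); print(n,c)
print(manip.get_state())
E
```

```text
pics
scene {'fx': 388.53450123674526, 'fy': 388.53450123674526, 'cx': 251.0847754818901, 'cy': 186.18634222861496, 'distortion': array([-0.0095256,  0.       ,  0.       ,  0.       ,  0.       ]), 'camera_from_world': array([[-0.81166483,  0.58410543,  0.00458772,  0.38223654],
       [-0.36209427, -0.50929309,  0.78071011,  0.25514275],
       [ 0.45835351,  0.63201376,  0.62487652, -1.71797729],
       [ 0.        ,  0.        ,  0.        ,  1.        ]])}
top {'fx': 374.6314392763739, 'fy': 374.6314392763739, 'cx': 256.5328485012921, 'cy': 188.7601735957855, 'distortion': array([-0.11525254,  0.        ,  0.        ,  0.        ,  0.        ]), 'camera_from_world': array([[-9.52058355e-04, -9.99991951e-01,  3.89761959e-03,
         1.62134097e-01],
       [ 9.98954026e-01, -7.72872176e-04,  4.57193338e-02,
        -5.68935037e-01],
       [-4.57159534e-02,  3.93707026e-03,  9.98946721e-01,
        -1.34187077e+00],
       [ 0.00000000e+00,  0.00000000e+00,  0.00000000e+00,
         1.00000000e+00]])}
{'clock': 0.1, 'qpos': array([-1.45500717e+00,  2.76520917e-01,  1.50599871e+00,  3.98629943e-05,
        1.36070328e+00, -1.20957637e-01]), 'qd': array([-0.00017957, -0.00086277, -0.00271003, -0.00158856, -0.00039089,
       -0.0010221 ]), 'effort': array([ 1.66687820e-03, -4.17698801e+01, -2.46404761e+01, -1.39190615e-04,
        5.85600399e-03,  7.78266582e-06]), 'position': array([ 0.13483553, -0.55844478,  0.20503554]), 'ee_rot': array([-5.91613697e-04,  7.85662930e-01, -6.18654261e-01, -5.61071988e-04]), 'contact_force': array([ 0.64991932, -0.28006112,  0.61054391]), 'moment': array([-0.01769319, -0.00636733,  0.00453382]), 'width': 0.08535444692577307}
```

View pics/scene0.png

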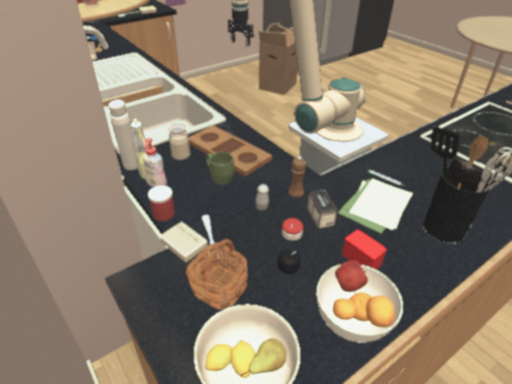

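View pics/top0.png

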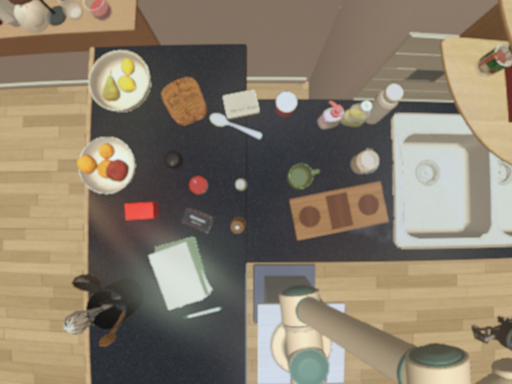

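```bash
cat > h.py <<'E'
from rig import manip
import cv2,numpy as np
from scipy.spatial.transform import Rotation as R
def cal(n):
    c=manip.calibration(n)
    return np.array([[c['fx'],0,c['cx']],[0,c['fy'],c['cy']],[0,0,1]]),np.array(c['distortion'],float),np.array(c['camera_from_world'])
def ray(n,uv):
    K,D,T=cal(n)
    p=cv2.undistortPoints(np.array(uv,float).reshape(-1,1,2),K,D).reshape(-1,2)
    d=np.c_[p[:,0],-p[:,1],-np.ones(len(p))]@T[:3,:3]
    o=-T[:3,:3].T@T[:3,3]
    return o,d
def plane(n,uv,z):
    o,d=ray(n,uv); return o+d*((z-o[2])/d[:,2])[:,None]
def proj(n,P):
    K,D,T=cal(n); P=np.array(P,float).reshape(-1,3)
    c=P@T[:3,:3].T+T[:3,3]; c=c*[1,-1,-1]
    return cv2.projectPoints(c,np.zeros(3),np.zeros(3),K,D)[0].reshape(-1,2)
def crop(im,x0,y0,x1,y1,s,fn):
    c=cv2.resize(im[y0:y1,x0:x1,::-1],None,fx=s,fy=s,interpolation=cv2.INTER_CUBIC); cv2.imwrite(fn,c)
E
python3 - <<'E'
from h import *
t=cv2.imread('pics/top0.png')[:,:,::-1]; s=cv2.imread('pics/scene0.png')[:,:,::-1]
crop(t,110,140,260,250,5,'pics/tc1.png')
crop(t,270,140,400,250,6,'pics/tc2.png')
crop(s,230,140,390,280,4,'pics/sc1.png')
E
```

```text
(no output)
```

View pics/tc1.png

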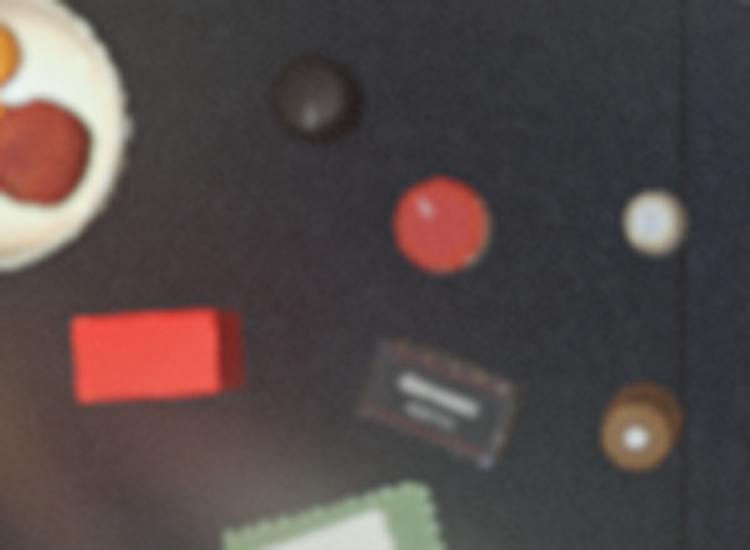

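View pics/tc2.png

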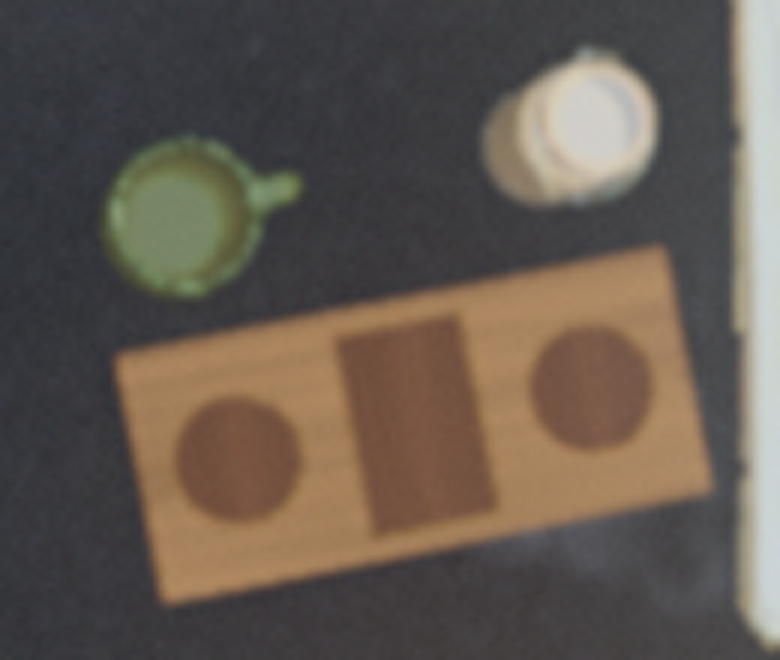

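View pics/sc1.png

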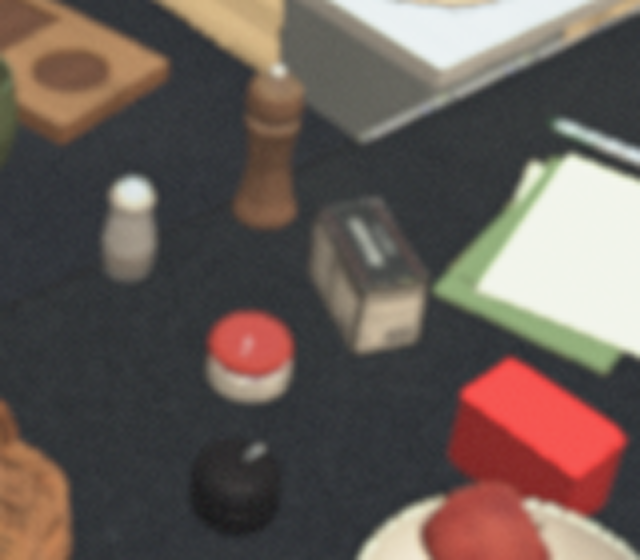

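Run:
```python
from h import *
t=cv2.imread('pics/top0.png'); 
print('cam',ray('top',[[0,0]])[0],ray('scene',[[0,0]])[0])
hsv=cv2.cvtColor(t,cv2.COLOR_BGR2HSV)
for p in [(300,195),(310,216),(340,210),(369,204),(198,185),(240,185),(237,226),(198,215),(190,212),(300,176),(366,161),(280,215)]: print(p,hsv[p[1],p[0]],t[p[1],p[0]])
```

```text
cam [0.50714941 0.16697612 1.3658368 ] [1.19007461 0.99246128 0.87257755]
(300, 195) [160  12  62] [61 59 62]
(310, 216) [ 10 115 122] [ 67  86 122]
(340, 210) [ 10 114 123] [ 68  87 123]
(369, 204) [ 11 108 125] [ 72  91 125]
(198, 185) [  1 151 188] [ 77  80 188]
(240, 185) [105  20 201] [201 193 185]
(237, 226) [ 45   5 193] [189 193 191]
(198, 215) [171  22  80] [75 73 80]
(190, 212) [175  19  81] [76 75 81]
(300, 176) [ 43  61 133] [101 133 119]
(366, 161) [ 15   7 208] [202 205 208]
(280, 215) [115  26  60] [60 55 54]
```

Run:
```python
from h import *
t=cv2.imread('pics/top0.png'); 
hsv=cv2.cvtColor(t,cv2.COLOR_BGR2HSV)
def blob(m,x0,y0,x1,y1):
    z=np.zeros_like(m); z[y0:y1,x0:x1]=m[y0:y1,x0:x1]
    cs,_=cv2.findContours(z,cv2.RETR_EXTERNAL,cv2.CHAIN_APPROX_NONE); c=max(cs,key=cv2.contourArea); return c
wood=((hsv[...,0]<22)&(hsv[...,1]>80)&(hsv[...,2]>90)).astype(np.uint8)*255
c=blob(wood,285,170,392,245); r=cv2.minAreaRect(c); b=cv2.boxPoints(r); P=plane('top',b,0.02)
print('board rect',r,P.round(4).tolist(), [np.linalg.norm(P[i]-P[i-1]).round(4) for i in range(4)],P.mean(0))
dark=((hsv[...,0]<22)&(hsv[...,1]>80)&(hsv[...,2]>100)&(hsv[...,2]<145)).astype(np.uint8)*255
dark=cv2.morphologyEx(dark,cv2.MORPH_OPEN,np.ones((3,3)))
for bx in [(296,200,323,230),(324,190,356,232),(356,192,382,218)]:
    c=blob(dark,*bx); m=cv2.moments(c); u=[m['m10']/m['m00'],m['m01']/m['m00']]
    print('well',u,cv2.contourArea(c),plane('top',[u],0.02).round(4),plane('top',[u],0.01).round(4))
red=(((hsv[...,0]<8)|(hsv[...,0]>172))&(hsv[...,1]>110)&(hsv[...,2]>120)).astype(np.uint8)*255
c=blob(red,180,170,215,200); print('timer',cv2.minEnclosingCircle(c),cv2.fitEllipse(c), plane('top',[cv2.fitEllipse(c)[0]],.035))
sal=((hsv[...,2]>110)).astype(np.uint8)*255
c=blob(sal,230,172,252,198); print('salt',cv2.fitEllipse(c),plane('top',[cv2.fitEllipse(c)[0]],.08))
pep=((hsv[...,0]<25)&(hsv[...,1]>60)&(hsv[...,2]>85)).astype(np.uint8)*255
c=blob(pep,225,210,252,240); print('pep',cv2.fitEllipse(c),cv2.boundingRect(c))
kn=((hsv[...,2]>165)&(hsv[...,1]<60)).astype(np.uint8)*255
c=blob(kn,228,218,246,234);m=cv2.moments(c);u=[m['m10']/m['m00'],m['m01']/m['m00']]; print('knob',u,plane('top',[u],.148))
cr=t[205:240,175:220].astype(float); cr=np.clip((cr-40)*2.2,0,255).astype(np.uint8)
cv2.imwrite('pics/tea.png',cv2.resize(cr,None,fx=16,fy=16,interpolation=cv2.INTER_CUBIC))
```

```text
board rect ((338.173095703125, 210.36538696289062), (43.14554214477539, 93.93961334228516), 78.69007110595703) [[0.5339, 0.049, 0.02], [0.6004, -0.2893, 0.02], [0.446, -0.3189, 0.02], [0.382, 0.019, 0.02]] [np.float64(0.1548), np.float64(0.3447), np.float64(0.1572), np.float64(0.3439)] [ 0.4905689  -0.13504892  0.02      ]
well [309.2150698602794, 216.125748502994] 334.0 [[ 0.4701 -0.0277  0.02  ]] [[ 0.4698 -0.0292  0.01  ]]
well [338.9384351238656, 210.42114299730193] 679.5 [[ 0.4902 -0.1359  0.02  ]] [[ 0.4901 -0.1381  0.01  ]]
well [368.17066666666665, 204.14346666666665] 312.5 [[ 0.5125 -0.2438  0.02  ]] [[ 0.5125 -0.2468  0.01  ]]
timer ((197.5, 184.5), 9.192488670349121) ((197.54983520507812, 184.48629760742188), (17.32548713684082, 17.34115219116211), 138.63104248046875) [[0.58347381 0.37205777 0.035     ]]
salt ((240.1025848388672, 184.12237548828125), (10.576842308044434, 11.279568672180176), 176.9766845703125) [[0.58200012 0.21838202 0.08      ]]
pep ((237.36788940429688, 225.22235107421875), (14.42101001739502, 16.538150787353516), 24.983436584472656) (230, 217, 16, 17)
knob [236.42857142857142, 227.19047619047618] [[0.43816145 0.22749996 0.148     ]]
```

View pics/tea.png

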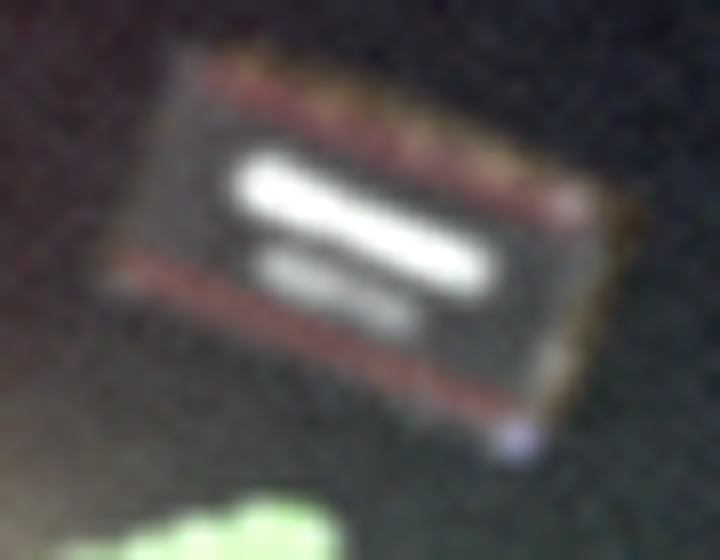

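Run:
```python
from h import *
q=np.array([(178,55),(592,195),(515,445),(105,278)],float)
uv=(q+.5)/16-.5+[175,205]
P=plane('top',uv,.071); print(P.round(4).tolist())
print([np.linalg.norm(P[i]-P[(i+1)%4]).round(4) for i in range(4)])
c=P.mean(0); 
for i,j in((0,1),(3,2),(0,3),(1,2)):
    d=P[j]-P[i]; print(np.degrees(np.arctan2(d[1],d[0])))
print('c',c)
# scene labels
s=cv2.imread('pics/scene0.png')
hs=cv2.cvtColor(s,cv2.COLOR_BGR2HSV)
d=(P[1]-P[0])+(P[2]-P[3]); d/=np.linalg.norm(d); n=np.array([-d[1],d[0],0])
ov=cv2.resize(s[140:280,230:390],None,fx=5,fy=5,interpolation=cv2.INTER_CUBIC)
def pt(X,col,ov=ov):
    for p in proj('scene',X):
        cv2.circle(ov,tuple(((p-[230,140]+.5)*5).astype(int)),3,col,-1)
for z in(0,.07):
  pt([[*(c+a*.051*d+b*.0295*n)[:2],z] for a in(-1,1) for b in(-1,1)],(0,255,0))
for z in(0,.045): pt([[0.5833+.032*np.cos(a),.372+.032*np.sin(a),z] for a in np.arange(0,6.28,.5)],(255,255,0))
for z in(0,.06): pt([[0.582+.022*np.cos(a),.2184+.022*np.sin(a),z] for a in np.arange(0,6.28,.5)],(255,0,255))
for r,z in((.0265,0),(.023,.122)): pt([[0.438+r*np.cos(a),.2275+r*np.sin(a),z] for a in np.arange(0,6.28,.5)],(0,255,255))
cv2.imwrite('pics/ov1.png',ov[:600])
```

```text
[[0.5, 0.4075, 0.071], [0.4698, 0.3174, 0.071], [0.4159, 0.334, 0.071], [0.4517, 0.4232, 0.071]]
[np.float64(0.095), np.float64(0.0564), np.float64(0.0961), np.float64(0.0508)]
-108.4949620364001
-111.85982761453201
161.9771383838555
162.9234809602694
c [0.45936224 0.37053251 0.071     ]
```

View pics/ov1.png

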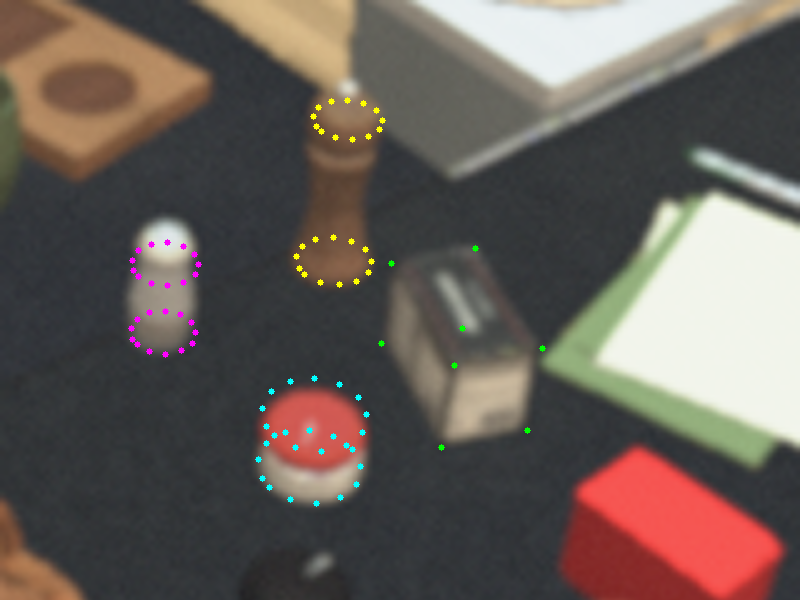

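Candidates (top view px): the tea box is the black one at (198,220), not the red box at (140,211). The timer is the red-and-white one at (198,185), not the black one at (173,159). Salt is at (240,185) and pepper at (237,226). The mug at (300,176) stands behind the left (+y) well and the jar at (365,161) behind the right one. The crops confirm these choices, and the back-projected outlines agree in both views to about 2 mm.

First I rise and turn.

Request:
send_rows(increments=[[1, 0, 0, -0.016, -0.165], [1, 0, 0, -0.016, -0.165], [1, 0, 0, -0.016, -0.165], [1, 0, 0, -0.016, -0.165], [1, 0, 0, -0.016, -0.165], [1, 0, 0, -0.016, -0.168]], squeeze=40)

```text
clock: 0.85
position: [0.1348, -0.5586, 0.3018]
ee_rot: [-0.001, 0.986, -0.167, -0.0]
contact_force: [-0.6, -0.3, 0.7]
width: 0.0857
```

Request:
send_rows(increments=[[1, 0, -0.02, 0, 0], [1, 0, -0.04, 0, 0], [1, 0, -0.05, 0, 0], [1, 0, -0.05, 0, 0], [1, 0, -0.05, 0, 0], [1, 0, -0.05, 0, 0], [1, 0, -0.05, 0, 0], [1, 0, -0.05, 0, 0]])

```text
clock: 1.85
position: [0.2547, -0.2163, 0.3006]
ee_rot: [-0.001, 0.985, -0.171, -0.0]
contact_force: [1.7, -0.4, 0.9]
width: 0.0851
```

Request:
send_rows(increments=[[1, 0, -0.05, 0, 0], [1, 0, -0.05, 0, 0], [1, 0, -0.05, 0, 0], [1, 0, -0.05, 0, 0], [1, 0, -0.05, 0, 0], [1, 0, -0.05, 0, 0], [1, 0, -0.05, 0, 0], [1, 0, -0.05, 0, 0]])

```text
clock: 2.85
position: [0.3872, 0.1591, 0.3007]
ee_rot: [0.0, 0.985, -0.171, -0.001]
contact_force: [-0.1, -0.5, -0.0]
width: 0.0857
```

Request:
send_rows(increments=[[1, 0, -0.05, 0, 0], [1, 0, -0.05, 0, 0], [1, 0, -0.05, 0.02, 0], [1, 0, -0.04, 0.03, 0], [1, 0, -0.024, 0.04, 0], [1, 0, 0, 0.04, 0], [1, 0, 0, 0, 0], [1, 0, 0, 0, 0]])

```text
clock: 3.85
position: [0.4604, 0.359, 0.1729]
ee_rot: [-0.0, 0.985, -0.17, 0.0]
contact_force: [-0.6, -0.9, 0.5]
width: 0.0855
```

```bash
cat >> h.py <<'E'
def pose():
    s=manip.get_state(); p=np.array(s['position']); q=np.array(s['ee_rot'])
    M=R.from_quat([q[1],q[2],q[3],q[0]]).as_matrix()
    return p,M,s
def go(x,y,z=None,yaw=None):
    p,M,s=pose(); yw=np.arctan2(M[1,0],M[0,0])
    z=p[2] if z is None else z
    print('pos',p.round(4),'yaw',np.degrees(yw).round(2),'q',np.degrees(s['qpos']).round(1),'w',s['width'].round(4),'F',s['contact_force'].round(1),'t',s['clock'])
    t=yw
    if yaw is not None:
        d=(np.radians(yaw)-yw+np.pi)%(2*np.pi)-np.pi; print('turn',-d); t=np.radians(yaw)
    A=np.array([[np.cos(t),np.sin(t),0],[np.sin(t),-np.cos(t),0],[0,0,-1]])
    print('shift (after turn)',(A@(np.array([x,y,z])-p)).round(4))
E
python3 - <<'E'
from h import *
go(.459,.371,.035,-19.5)
im=manip.get_image('scene'); crop(im,230,80,390,220,5,'pics/s2.png')
E
```

```text
Traceback (most recent call last):
  File "h.py", line 28, in go
    print('pos',p.round(4),'yaw',np.degrees(yw).round(2),'q',np.degrees(s['qpos']).round(1),'w',s['width'].round(4),'F',s['contact_force'].round(1),'t',s['clock'])
                                                                                                ^^^^^^^^^^^^^^^^
AttributeError: 'float' object has no attribute 'round'
```

```bash
sed -i "s/s\['width'\].round(4)/round(s['width'],4)/" h.py
python3 - <<'E'
from h import *
go(.459,.371,.035,-19.5)
im=manip.get_image('scene'); crop(im,250,110,400,240,5,'pics/s2.png')
im=manip.get_image('top'); crop(im,150,160,260,260,6,'pics/t2.png')
E
```

```text
pos [0.4604 0.359  0.1729] yaw -19.6 q [31.1 17.7 88.3  0.  74.  50.7] w 0.0855 F [-0.6 -0.9  0.5] t 3.85
turn -0.0017915926030021012
shift (after turn) [-0.0053 -0.0108  0.1379]
```

View pics/s2.png

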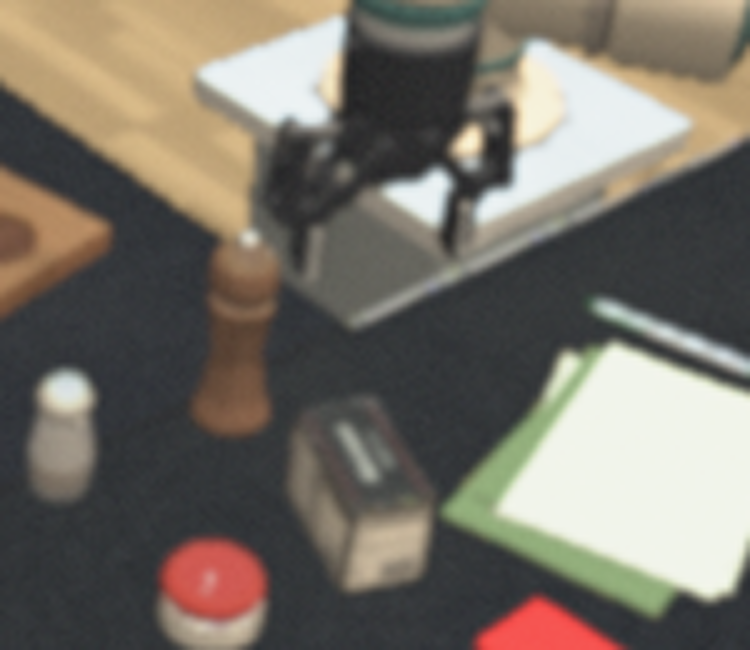

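Request:
send_rows(increments=[[1, -0.005, -0.011, 0.02, 0], [1, 0, 0, 0.03, 0], [1, 0, 0, 0.03, 0], [1, 0, 0, 0.03, 0], [1, 0, 0, 0.02, 0], [1, 0, 0, 0.008, 0], [0.4, 0, 0, 0, 0], [0.4, 0, 0, 0, 0]], squeeze=30)

```text
clock: 4.95
position: [0.4604, 0.3715, 0.0355]
ee_rot: [-0.001, 0.985, -0.17, 0.001]
contact_force: [-0.8, -0.6, 1.4]
width: 0.0584
```

Request:
send_rows(increments=[[0.4, 0, 0, 0, 0], [0.4, 0, 0, 0, 0], [0.4, 0, 0, 0, 0], [0.4, 0, 0, 0, 0]])

```text
clock: 5.45
position: [0.4604, 0.3715, 0.0354]
ee_rot: [-0.001, 0.985, -0.17, 0.001]
contact_force: [-0.8, -0.2, 5.1]
width: 0.058
```

Run:
```python
from h import *
go(.459,.371,.035,-19.5)
im=manip.get_image('scene'); crop(im,250,110,400,240,5,'pics/s3.png')
```

```text
pos [0.4604 0.3715 0.0354] yaw -19.54 q [32.2 25.1 98.1 -0.  56.6 51.7] w 0.058 F [-0.8 -0.2  5.1] t 5.45
turn -0.0006678160642006326
shift (after turn) [-0.0011  0.001   0.0004]
```

View pics/s3.png

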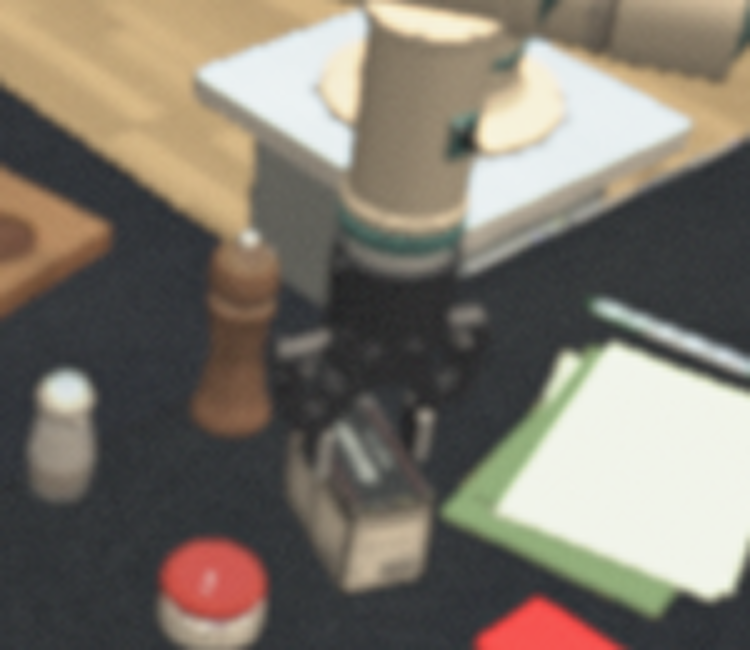

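Request:
send_rows(increments=[[0.4, 0, 0, -0.02, 0], [0.4, 0, 0, -0.04, 0], [0.4, 0, 0, -0.04, 0.17], [0.4, 0, 0, -0.04, 0.17], [0.4, 0, 0, -0.04, 0.17], [0.4, 0, 0, -0.02, 0.17], [0.4, 0, 0, 0, 0.17], [0.4, 0, 0, 0, 0.187]])

```text
clock: 6.5
position: [0.4598, 0.3711, 0.2345]
ee_rot: [-0.001, 0.77, -0.638, 0.0]
contact_force: [0.4, 0.6, -0.3]
width: 0.0579
```

Request:
send_rows(increments=[[0.4, 0.03, 0.005, 0, 0], [0.4, 0.05, 0.007, 0, 0], [0.4, 0.05, 0.007, 0, 0], [0.4, 0.05, 0.007, 0, 0], [0.4, 0.05, 0.007, 0, 0], [0.4, 0.05, 0.007, 0, 0], [0.4, 0.05, 0.007, 0, 0], [0.4, 0.05, 0.007, 0, 0]])

```text
clock: 7.5
position: [0.4794, -0.014, 0.2342]
ee_rot: [-0.0, 0.772, -0.636, 0.001]
contact_force: [0.1, -0.9, -0.5]
width: 0.058
```

Request:
send_rows(increments=[[0.4, 0.05, 0.007, 0, 0], [0.4, 0.04, 0.007, 0, 0], [0.4, 0.03, 0, 0, 0], [0.4, 0, 0, 0, 0], [0.4, 0, 0, 0, 0]])

```text
clock: 8.12
position: [0.4884, -0.1322, 0.2338]
ee_rot: [-0.0, 0.772, -0.636, -0.0]
contact_force: [0.1, 0.7, -0.4]
width: 0.0581
```

Run:
```python
from h import *
go(.4905,-.1355,.05,-78.9)
im=manip.get_image('scene'); crop(im,130,50,290,190,5,'pics/s4.png')
im=manip.get_image('top'); crop(im,270,130,400,250,6,'pics/t4.png')
```

```text
pos [ 0.4884 -0.1322  0.2338] yaw -78.96 q [-23.1   8.9  91.4   0.   79.7  55.9] w 0.0581 F [ 0.1  0.7 -0.4] t 8.125
turn -0.00107450385027974
shift (after turn) [ 0.0037 -0.0015  0.1838]
```

View pics/s4.png

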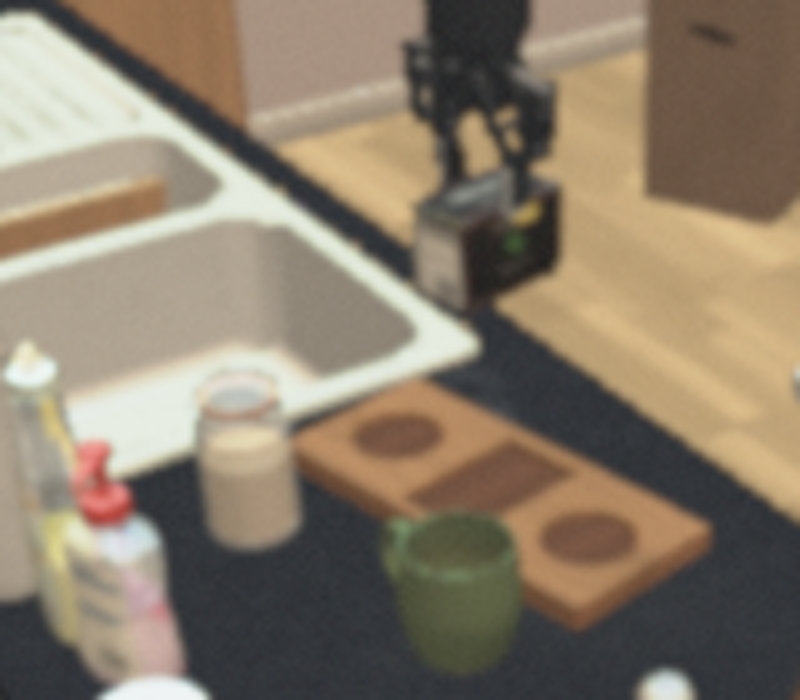

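View pics/t4.png

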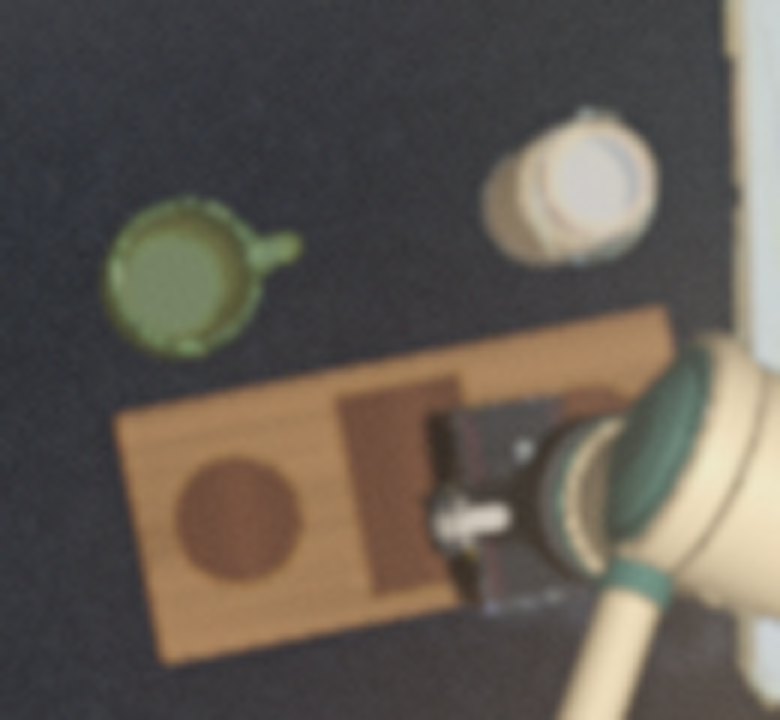

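Request:
send_rows(increments=[[0.4, 0.004, -0.002, 0.02, 0], [0.4, 0, 0, 0.04, 0], [0.4, 0, 0, 0.04, 0], [0.4, 0, 0, 0.04, 0], [0.4, 0, 0, 0.02, 0], [0.4, 0, 0, 0, 0], [0.4, 0, 0, 0, 0]])

```text
clock: 9.1
position: [0.4923, -0.1361, 0.0748]
ee_rot: [-0.0, 0.772, -0.635, 0.001]
contact_force: [0.4, -1.0, -0.9]
width: 0.0583
```

Run:
```python
from h import *
go(.4905,-.1355,.046,-78.9)
im=manip.get_image('scene'); crop(im,150,90,290,190,5,'pics/s5.png')
```

```text
pos [ 0.4923 -0.1361  0.0748] yaw -78.9 q [-23.3  16.7 105.5  -0.   57.7  55.6] w 0.0583 F [ 0.4 -1.  -0.9] t 9.1
turn 1.7018557588954764e-05
shift (after turn) [-0.001   0.0016  0.0288]
```

View pics/s5.png

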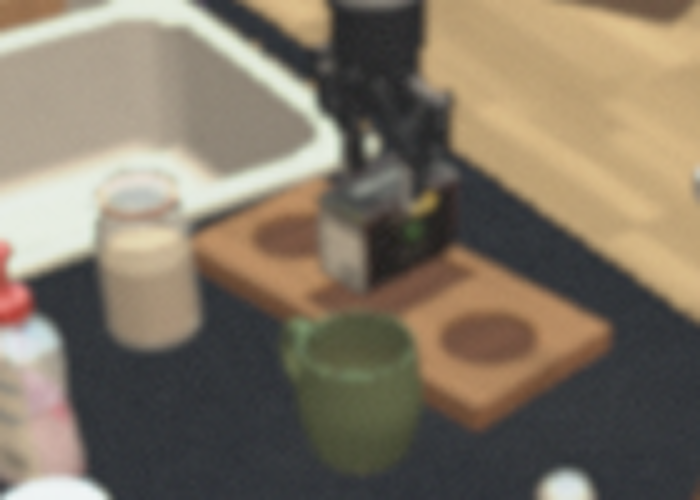

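Request:
send_rows(increments=[[0.4, -0.001, 0.001, 0.01, 0], [0.4, 0, 0, 0.01, 0], [0.4, 0, 0, 0.005, 0], [0.4, 0, 0, 0.003, 0], [0.4, 0, 0, 0, 0]])

```text
clock: 9.78
position: [0.4903, -0.1357, 0.0457]
ee_rot: [0.0, 0.772, -0.636, 0.0]
contact_force: [0.8, -0.3, -0.5]
width: 0.0584
```

Request:
send_rows(increments=[[0.4, 0, 0, 0.002, 0], [0.4, 0, 0, 0, 0]])

```text
clock: 10.02
position: [0.4906, -0.1356, 0.0453]
ee_rot: [-0.0, 0.772, -0.636, 0.001]
contact_force: [-2.8, 1.4, 10.5]
width: 0.0584
```

Request:
send_rows(increments=[[0.75, 0, 0, -0.001, 0], [0.8, 0, 0, 0, 0], [0.95, 0, 0, 0, 0], [1, 0, 0, -0.02, 0], [1, 0, 0, -0.04, 0], [1, 0, 0, -0.05, 0], [1, 0, 0, -0.05, 0], [1, 0, 0, -0.05, 0]])

```text
clock: 11.02
position: [0.49, -0.1355, 0.2562]
ee_rot: [0.0, 0.772, -0.636, -0.0]
contact_force: [1.0, -0.6, 0.4]
width: 0.0854
```

Run:
```python
from h import *
go(.583,.372,.25,-78.9)
im=manip.get_image('scene'); crop(im,150,90,290,190,5,'pics/s6.png')
```

```text
pos [ 0.49   -0.1355  0.2562] yaw -78.96 q [-23.3   8.6  88.7  -0.   82.7  55.7] w 0.0854 F [ 1.  -0.6  0.4] t 11.025
turn -0.001003830635669889
shift (after turn) [-0.4801 -0.189   0.0062]
```

View pics/s6.png

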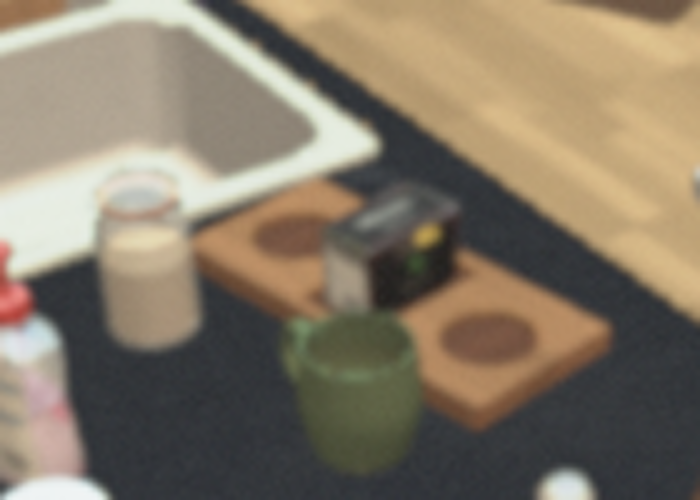

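Request:
send_rows(increments=[[1, -0.03, -0.013, 0, 0], [1, -0.05, -0.02, 0, 0], [1, -0.05, -0.02, 0, 0], [1, -0.05, -0.02, 0, 0], [1, -0.05, -0.02, 0, 0], [1, -0.05, -0.02, 0, 0], [1, -0.05, -0.02, 0, 0], [1, -0.05, -0.02, 0, 0]])

```text
clock: 12.08
position: [0.5677, 0.2685, 0.2541]
ee_rot: [0.0, 0.772, -0.636, 0.0]
contact_force: [0.3, -0.7, 0.3]
width: 0.0857
```

Request:
send_rows(increments=[[1, -0.05, -0.018, 0, 0], [1, -0.04, -0.018, 0.02, 0], [1, -0.01, 0, 0.04, 0], [1, 0, 0, 0.04, 0], [1, 0, 0, 0.04, 0], [1, 0, 0, 0, 0], [1, 0, 0, 0, 0]])

```text
clock: 12.95
position: [0.5847, 0.3722, 0.1159]
ee_rot: [-0.001, 0.772, -0.636, 0.0]
contact_force: [0.7, 0.2, -0.3]
width: 0.0855
```

Run:
```python
from h import *
go(.583,.372,.009,-78.9)
im=manip.get_image('scene'); crop(im,220,150,360,280,5,'pics/s7.png')
```

```text
pos [0.5847 0.3722 0.1159] yaw -78.96 q [ 26.7  28.9  78.3  -0.   72.7 105.7] w 0.0855 F [ 0.7  0.2 -0.3] t 12.95
turn -0.0011178939575620106
shift (after turn) [-0.0002  0.0017  0.1069]
```

View pics/s7.png

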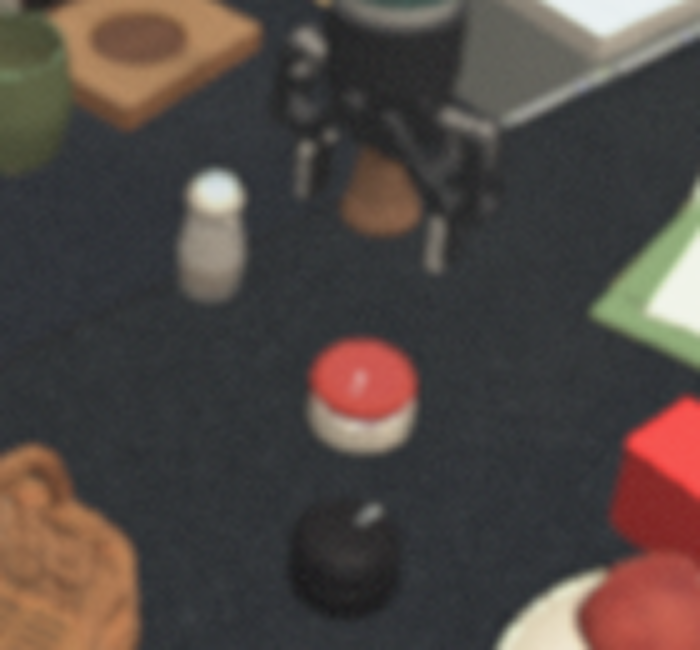

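Request:
send_rows(increments=[[1, 0, 0.001, 0.03, 0], [1, 0, 0, 0.03, 0], [1, 0, 0, 0.03, 0], [1, 0, 0, 0.018, 0], [1, 0, 0, 0, 0], [0.4, 0, 0, 0, 0], [0.4, 0, 0, 0, 0], [0.4, 0, 0, 0, 0]], squeeze=30)

```text
clock: 14.0
position: [0.5838, 0.3726, 0.0088]
ee_rot: [-0.002, 0.772, -0.636, 0.0]
contact_force: [-0.6, 1.1, 6.3]
width: 0.0498
```

Request:
send_rows(increments=[[0.4, 0, 0, 0, 0], [0.4, 0, 0, 0, 0], [0.4, 0, 0, 0, 0]])

```text
clock: 14.38
position: [0.5838, 0.3726, 0.0089]
ee_rot: [-0.002, 0.772, -0.636, 0.0]
contact_force: [-1.0, 1.3, 6.3]
width: 0.0493
```

Run:
```python
from h import *
im=manip.get_image('scene'); crop(im,220,150,360,280,5,'pics/s8.png')
im=manip.get_image('top'); crop(im,140,130,260,230,6,'pics/t8.png')
```

```text
(no output)
```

View pics/s8.png

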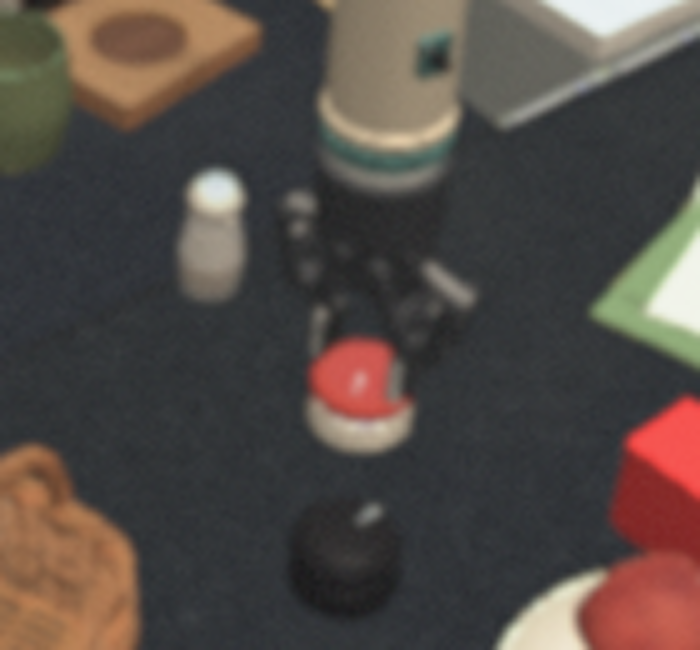

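View pics/t8.png

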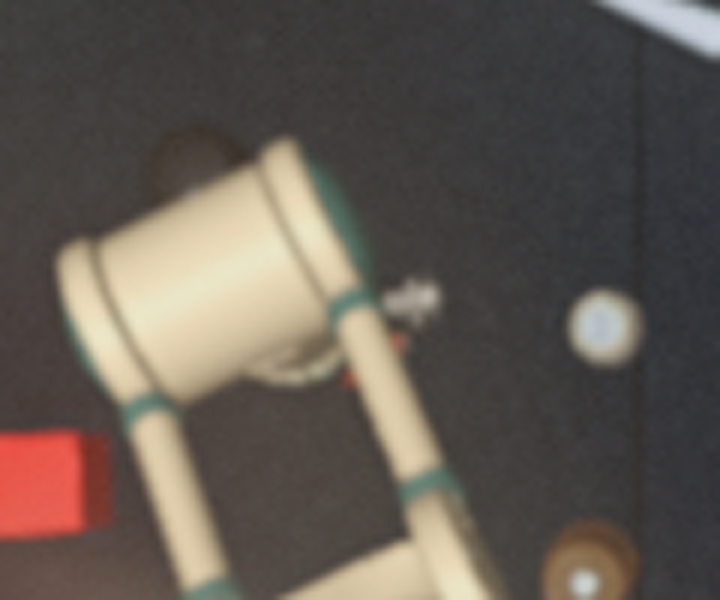

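Run:
```python
from h import *
p,M,s=pose(); print(p,s['width'],s['contact_force'])
im=cv2.imread('pics/s8.png')
def pt(X,col):
    for q in proj('scene',X): cv2.circle(im,tuple(((q-[220,150]+.5)*5).astype(int)),3,col,-1)
for sg in(-1,1):
  for w in(-.011,.011):
    for h in(0.0,.019,.04): pt(p+M[:,0]*sg*s['width']/2+M[:,1]*w-M[:,2]*h,(0,255,0))
for z in(0,.045): pt([[0.5833+.032*np.cos(a),.372+.032*np.sin(a),z] for a in np.arange(0,6.28,.4)],(255,255,0))
cv2.imwrite('pics/s8o.png',im[150:550,200:600])
# detect red blob & whole-timer in the first scene pic
s0=cv2.imread('pics/scene0.png'); h=cv2.cvtColor(s0,cv2.COLOR_BGR2HSV)
m=(((h[...,0]<8)|(h[...,0]>172))&(h[...,1]>110)&(h[...,2]>100)); m[:215]=0;m[245:]=0;m[:,:275]=0;m[:,310:]=0
ys,xs=np.nonzero(m);print('red',xs.min(),xs.max(),ys.min(),ys.max(),xs.mean(),ys.mean())
w=(h[...,2]>100); w[:212]=0;w[250:]=0;w[:,:272]=0;w[:,310:]=0
ys,xs=np.nonzero(w);print('all',xs.min(),xs.max(),ys.min(),ys.max(),xs.mean(),ys.mean())
```

```text
[0.58380925 0.37260176 0.00882908] 0.04961063486349179 [-0.53014885  1.13278521  7.064772  ]
red 282 303 218 233 292.3421052631579 225.3045112781955
all 282 303 218 240 292.096926713948 228.7163120567376
```

View pics/s8o.png

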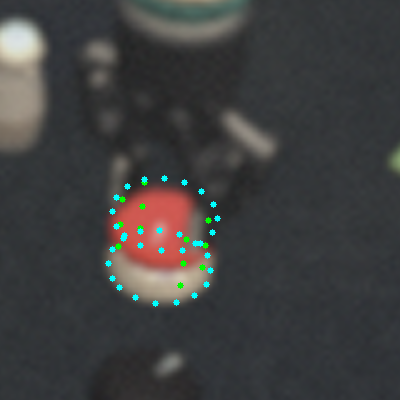

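Request:
send_rows(increments=[[0.8, 0, 0, 0, 0], [1, 0, 0, 0, 0], [1, 0, 0, 0, 0], [1, 0, 0, 0.005, 0], [1, 0, 0, 0.003, 0], [0.6, 0, 0, 0, 0], [0.6, 0, 0, 0, 0], [0.6, 0, 0, 0, 0]], squeeze=30)

```text
clock: 15.48
position: [0.583, 0.3717, -0.0009]
ee_rot: [-0.0, 0.772, -0.636, 0.0]
contact_force: [-0.2, 0.0, 1.7]
width: 0.0566
```

Request:
send_rows(increments=[[0.6, 0, 0, 0, 0], [0.6, 0, 0, 0, 0]])

```text
clock: 15.72
position: [0.583, 0.3718, -0.0009]
ee_rot: [-0.0, 0.772, -0.636, 0.0]
contact_force: [0.1, -0.1, 2.4]
width: 0.0563
```

Run:
```python
from h import *
p,M,s=pose(); print(p,s['width'],s['contact_force'])
im=manip.get_image('scene'); crop(im,260,190,330,260,8,'pics/s9.png')
```

```text
[ 0.58301433  0.3717689  -0.00090134] 0.05633846309599355 [ 0.08822785 -0.06460723  2.42325845]
```

View pics/s9.png

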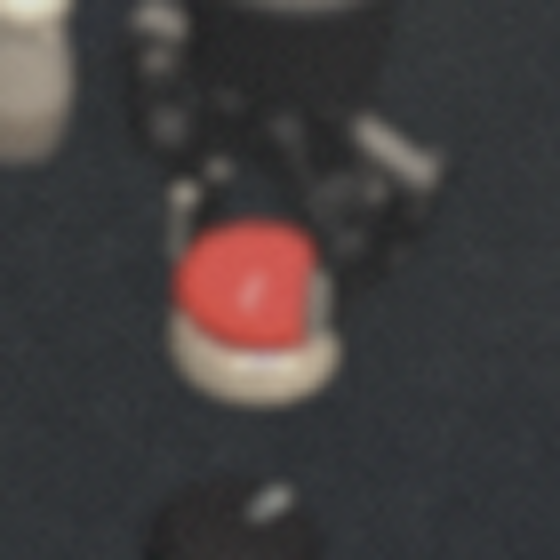

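Request:
send_rows(increments=[[0.8, 0, 0, 0, 0], [1, 0, 0, 0, 0], [1, 0, 0, 0.003, 0], [0.64, 0, 0, 0, 0], [0.64, 0, 0, 0, 0], [0.64, 0, 0, 0, 0], [0.64, 0, 0, 0, 0]], squeeze=30)

```text
clock: 16.65
position: [0.5828, 0.3716, -0.004]
ee_rot: [-0.0, 0.772, -0.636, 0.0]
contact_force: [-0.2, 0.5, 1.0]
width: 0.058
```

Request:
send_rows(increments=[[0.8, 0, 0, 0, 0], [1, 0, 0, 0, 0], [1, 0, 0, 0.003, 0], [0.64, 0, 0, 0, 0], [0.64, 0, 0, 0, 0], [0.64, 0, 0, 0, 0], [0.64, 0, 0, 0, 0]], squeeze=30)

```text
clock: 17.52
position: [0.5828, 0.3716, -0.0069]
ee_rot: [-0.0, 0.772, -0.636, 0.0]
contact_force: [-2.4, -0.7, 3.3]
width: 0.0588
```

Request:
send_rows(increments=[[0.6, 0, 0, 0, 0], [0.6, 0, 0, -0.005, 0], [0.6, 0, 0, -0.01, 0], [0.6, 0, 0, -0.015, 0], [0.6, 0, 0, -0.02, 0], [0.6, 0, 0, -0.02, 0], [0.6, 0, 0, 0, 0]], squeeze=40)

```text
clock: 18.4
position: [0.5844, 0.3725, 0.0656]
ee_rot: [-0.002, 0.772, -0.636, 0.001]
contact_force: [1.1, 0.8, -1.6]
width: 0.0583
```

Run:
```python
from h import *
p,M,s=pose(); print(p,s['width'],s['contact_force'])
im=manip.get_image('scene'); crop(im,260,170,330,240,8,'pics/s10.png')
```

```text
[0.58443797 0.37245288 0.06558322] 0.0583153241242604 [ 1.09192359  0.75241109 -1.64396424]
```

View pics/s10.png

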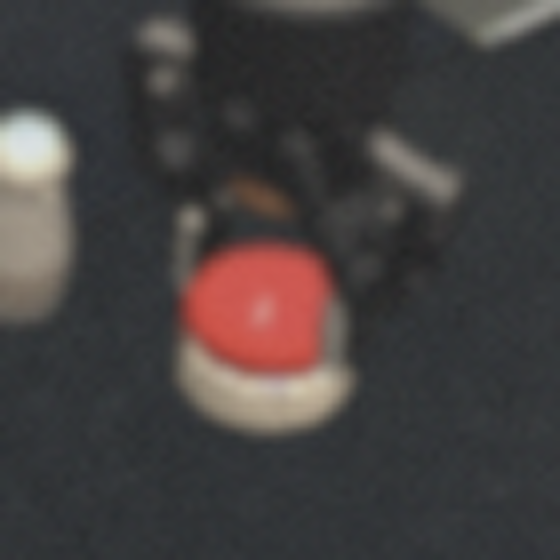

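Run:
```python
from h import *
im=manip.get_image('scene')[:,:,::-1].copy(); h=cv2.cvtColor(im,cv2.COLOR_BGR2HSV)
w=(h[...,2]>100); w[:200]=0;w[250:]=0;w[:,:272]=0;w[:,310:]=0
m=(((h[...,0]<8)|(h[...,0]>172))&(h[...,1]>110)&(h[...,2]>100)); m[:190]=0;m[245:]=0;m[:,:275]=0;m[:,310:]=0
ys,xs=np.nonzero(m);print('red',xs.min(),xs.max(),ys.min(),ys.max(),xs.mean(),ys.mean())
for c in([.5833,.372,0],[.5844,.3725,.0725]):
  q=proj('scene',[[c[0]+.032*np.cos(a),c[1]+.032*np.sin(a),c[2]] for a in np.arange(0,6.28,.05)]); print(q.min(0),q.max(0))
crop(im[:,:,::-1],255,170,325,240,8,'pics/s11.png')
# tea overlay
ov=cv2.resize(im[100:190,170:270],None,fx=7,fy=7,interpolation=cv2.INTER_CUBIC)
a=np.radians(11.1); X=np.array([np.cos(a),np.sin(a)]);Y=np.array([-X[1],X[0]]);c=np.array([.4905,-.1356])
def pt(P,z,col):
    q=proj('scene',[*P,z])[0]; cv2.circle(ov,tuple(((q-[170,100]+.5)*7).astype(int)),3,col,-1)
for z in(.01,.081):
  for i in(-1,1):
    for j in(-1,1): pt(c+i*.051*X+j*.0295*Y,z,(0,255,0))
for i in(-1,1):
  for j in(-1,1): pt(c+i*.062*X+j*.04*Y,.02,(255,255,0)); pt(c+i*.075*X+j*.17*Y,.02,(0,0,255))
cv2.imwrite('pics/ov11.png',ov)
```

```text
red 283 301 200 216 291.98326359832635 208.0753138075314
[281.13507654 225.49519602] [301.64653846 240.18898457]
[282.23230372 208.8177027 ] [303.56008452 223.37933364]
```

View pics/ov11.png

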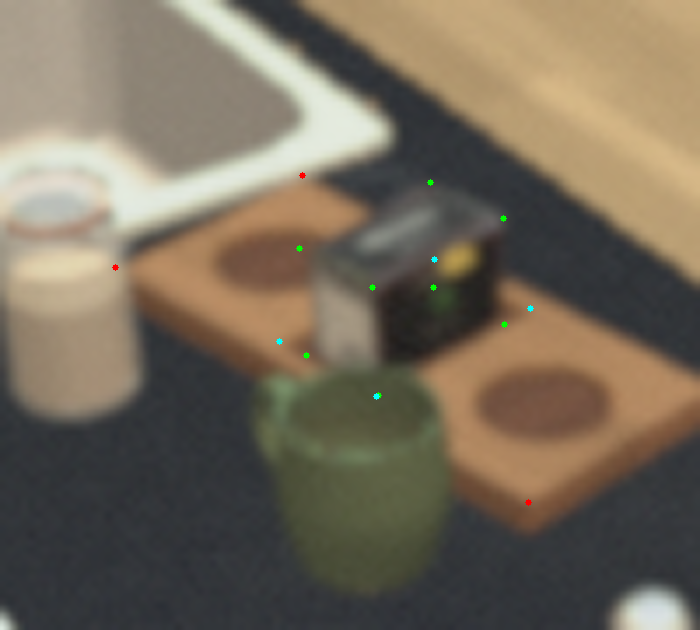

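Run:
```python
from h import *
im=manip.get_image('top')[:,:,::-1].copy()
cr=np.clip((im[180:240,300:376].astype(float)-30)*1.8,0,255).astype(np.uint8)
ov=cv2.resize(cr,None,fx=10,fy=10,interpolation=cv2.INTER_CUBIC)
a=np.radians(11.1); X=np.array([np.cos(a),np.sin(a)]);Y=np.array([-X[1],X[0]]);c=np.array([.4905,-.1356])
def pt(P,z,col):
    q=proj('top',[*P,z])[0]; cv2.circle(ov,tuple(((q-[300,180]+.5)*10).astype(int)),3,col,-1)
for i in(-1,1):
  for j in(-1,1): pt(c+i*.051*X+j*.0295*Y,.081,(0,255,0));pt(c+i*.062*X+j*.04*Y,.02,(255,255,0))
cv2.imwrite('pics/t11.png',ov)
```

```text
(no output)
```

View pics/t11.png

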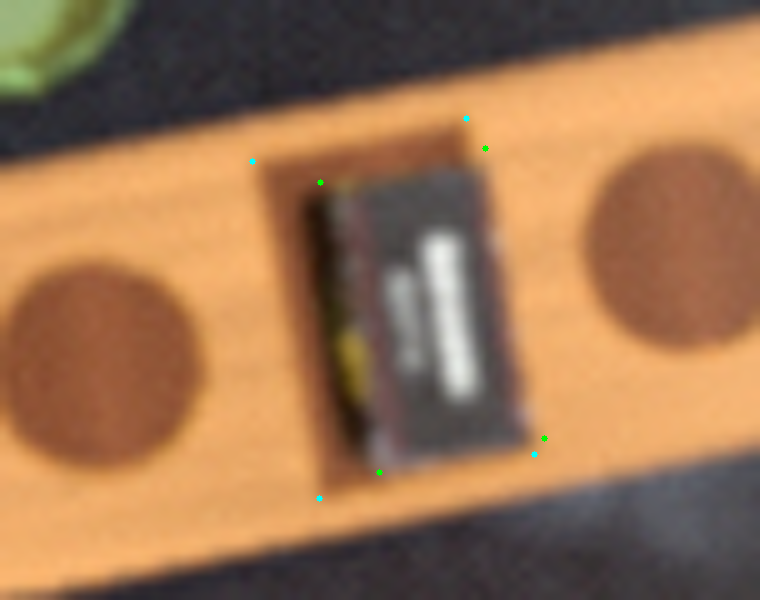

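Run:
```python
from h import *
q=np.array([(325,195),(480,170),(530,440),(375,470)],float)
P=plane('top',(q+.5)/10-.5+[300,180],.081); print(P.round(4).tolist(),P.mean(0),[np.linalg.norm(P[i]-P[i-1]).round(4) for i in range(4)])
go(*P.mean(0)[:2],.2,-78.9)
```

```text
[[0.5302, -0.0985, 0.081], [0.5387, -0.1527, 0.081], [0.4455, -0.1694, 0.081], [0.4355, -0.1152, 0.081]] [ 0.4874842 -0.1339493  0.081    ] [np.float64(0.0962), np.float64(0.0549), np.float64(0.0948), np.float64(0.0552)]
pos [0.5822 0.3713 0.0622] yaw -78.95 q [ 26.8  31.1  82.4  -0.   66.5 105.7] w 0.0583 F [-0.5  0.5 -1.5] t 18.55
turn -0.0009317656804417318
shift (after turn) [ 0.4775  0.1902 -0.1378]
```

View pics/s11.png

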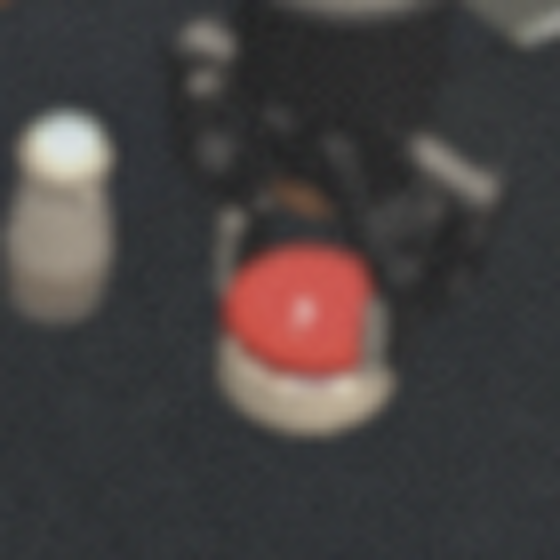

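Request:
send_rows(increments=[[0.6, 0, 0, -0.03, 0], [0.6, 0, 0, -0.04, 0], [0.6, 0.03, 0.012, -0.04, 0], [0.6, 0.04, 0.016, -0.03, 0], [0.6, 0.05, 0.02, 0, 0], [0.6, 0.05, 0.02, 0, 0], [0.6, 0.05, 0.02, 0, 0], [0.6, 0.05, 0.02, 0, 0]])

```text
clock: 19.55
position: [0.5274, 0.0843, 0.2018]
ee_rot: [0.001, 0.772, -0.636, -0.001]
contact_force: [-0.5, -0.6, -0.9]
width: 0.0583
```

Request:
send_rows(increments=[[0.6, 0.05, 0.02, 0, 0], [0.6, 0.05, 0.02, 0, 0], [0.6, 0.04, 0.016, 0, 0], [0.6, 0.04, 0.016, 0, 0], [0.6, 0.02, 0.01, 0, 0], [0.6, 0.007, 0, 0, 0], [0.6, 0, 0, 0, 0], [0.6, 0, 0, 0, 0]])

```text
clock: 20.55
position: [0.4878, -0.1319, 0.2025]
ee_rot: [-0.0, 0.772, -0.635, -0.0]
contact_force: [-0.3, 0.4, -0.5]
width: 0.0583
```

Run:
```python
from h import *
go(.4875,-.134,.09,-78.9)
```

```text
pos [ 0.4878 -0.1319  0.2025] yaw -78.89 q [-23.1   9.9  94.7   0.   75.4  55.8] w 0.0583 F [-0.3  0.4 -0.5] t 20.55
turn 0.00015447909294241668
shift (after turn) [0.002  0.0007 0.1125]
```

Request:
send_rows(increments=[[0.6, 0.002, 0.001, 0.03, 0], [0.6, 0, 0, 0.03, 0], [0.6, 0, 0, 0.03, 0], [0.6, 0, 0, 0.02, 0], [0.6, 0, 0, 0, 0], [0.6, 0, 0, 0, 0]])

```text
clock: 21.3
position: [0.4879, -0.1349, 0.0936]
ee_rot: [-0.0, 0.772, -0.635, 0.001]
contact_force: [-0.6, -0.1, -0.8]
width: 0.0588
```

Run:
```python
from h import *
go(.4875,-.134,.075,-78.9)
im=manip.get_image('scene'); crop(im,180,90,270,170,8,'pics/s12.png')
im=manip.get_image('top'); crop(im,290,160,390,240,7,'pics/t12.png')
```

```text
pos [ 0.4879 -0.1349  0.0936] yaw -78.9 q [-23.3  15.2 104.5   0.   60.2  55.6] w 0.0588 F [-0.6 -0.1 -0.8] t 21.3
turn -3.6498278429775155e-05
shift (after turn) [-0.001   0.0003  0.0186]
```

View pics/s12.png

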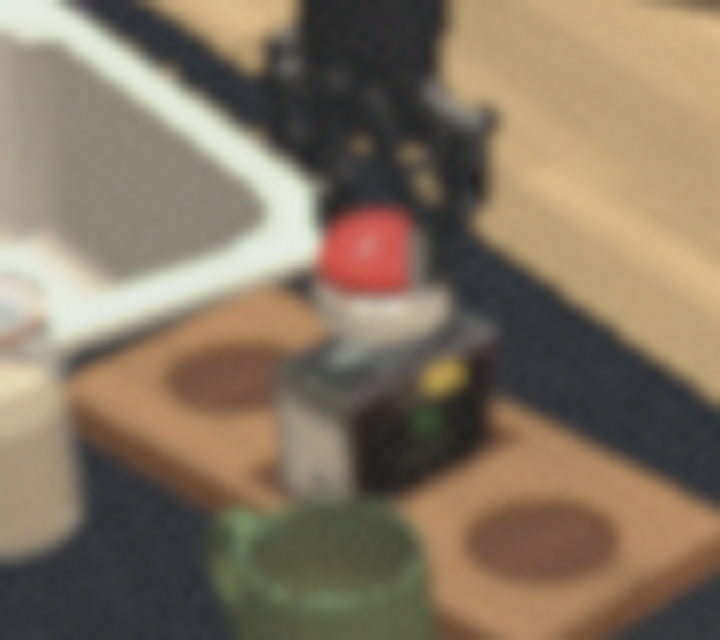

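Request:
send_rows(increments=[[0.6, -0.001, 0, 0.008, 0], [0.6, 0, 0, 0.006, 0], [0.6, 0, 0, 0, 0]])

```text
clock: 21.78
position: [0.4863, -0.1339, 0.0781]
ee_rot: [0.0, 0.772, -0.636, -0.001]
contact_force: [-0.7, -0.3, -0.8]
width: 0.0586
```

Request:
send_rows(increments=[[0.6, 0, 0, 0.002, 0], [0.6, 0, 0, 0, 0]])

```text
clock: 22.02
position: [0.4869, -0.1342, 0.0767]
ee_rot: [0.0, 0.772, -0.636, -0.0]
contact_force: [0.7, 0.3, -1.4]
width: 0.0588
```

Request:
send_rows(increments=[[0.6, 0, 0, 0.002, 0], [0.6, 0, 0, 0, 0]])

```text
clock: 22.28
position: [0.4868, -0.1342, 0.0747]
ee_rot: [0.0, 0.772, -0.636, -0.0]
contact_force: [-0.3, 0.1, -0.5]
width: 0.0585
```

Request:
send_rows(increments=[[0.6, 0, 0, 0.001, 0], [0.6, 0, 0, 0.001, 0], [0.6, 0, 0, 0, 0]])

```text
clock: 22.65
position: [0.4868, -0.1341, 0.0727]
ee_rot: [0.0, 0.772, -0.636, -0.0]
contact_force: [-0.2, -0.5, -1.4]
width: 0.0586
```

Request:
send_rows(increments=[[0.6, 0, 0, 0.001, 0], [0.6, 0, 0, 0, 0]])

```text
clock: 22.9
position: [0.4869, -0.1342, 0.0721]
ee_rot: [0.0, 0.772, -0.636, 0.0]
contact_force: [-0.3, 0.3, 2.4]
width: 0.0584
```

Request:
send_rows(increments=[[0.75, 0, 0, 0, 0], [0.85, 0, 0, 0, 0], [1, 0, 0, 0, 0], [1, 0, 0, 0, 0], [1, 0, 0, -0.02, 0], [1, 0, 0, -0.04, 0], [1, 0, 0, -0.05, 0], [1, 0, 0, -0.05, 0]])

```text
clock: 23.9
position: [0.4866, -0.1341, 0.2332]
ee_rot: [0.0, 0.772, -0.636, -0.0]
contact_force: [0.0, -1.3, -0.5]
width: 0.0855
```

Run:
```python
from h import *
go(.582,.2184,.25,-78.9)
im=manip.get_image('scene'); crop(im,180,90,270,170,8,'pics/s13.png')
```

```text
pos [ 0.4866 -0.1341  0.2332] yaw -78.95 q [-23.3   8.9  91.6  -0.   79.6  55.7] w 0.0855 F [ 0.  -1.3 -0.5] t 23.9
turn -0.000949100660524671
shift (after turn) [-0.3275 -0.1614 -0.0168]
```

View pics/s13.png

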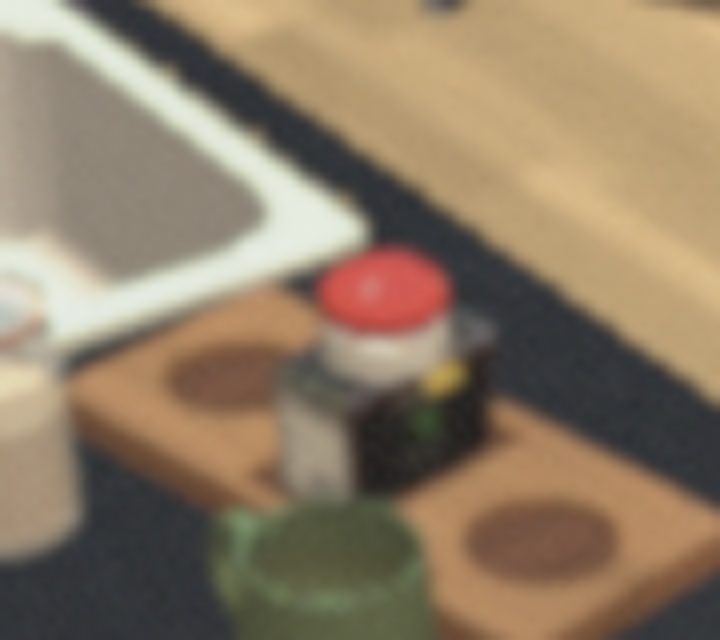

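Request:
send_rows(increments=[[1, -0.03, -0.015, 0, 0], [1, -0.045, -0.022, 0, 0], [1, -0.045, -0.022, 0, 0], [1, -0.045, -0.022, 0, 0], [1, -0.045, -0.022, 0, 0], [1, -0.045, -0.022, 0, 0], [1, -0.045, -0.022, 0, 0], [1, -0.028, -0.014, 0, 0]])

```text
clock: 24.95
position: [0.5823, 0.2211, 0.2312]
ee_rot: [-0.0, 0.772, -0.635, -0.0]
contact_force: [0.6, -0.3, -0.7]
width: 0.0855
```

Request:
send_rows(increments=[[1, 0, 0, 0.01, -0.175], [1, 0, 0, 0.01, -0.175], [1, 0, 0, 0.01, -0.175], [1, 0, 0, 0.01, -0.175], [1, 0, 0, 0.01, -0.175], [1, 0, 0, 0.01, -0.175], [1, 0, 0, 0.01, -0.175], [1, 0, 0, 0.01, -0.175]])

```text
clock: 25.95
position: [0.5819, 0.2186, 0.151]
ee_rot: [0.0, 1.0, 0.014, -0.0]
contact_force: [-0.8, -0.1, -0.0]
width: 0.0859
```

Request:
send_rows(increments=[[1, 0, 0, 0.01, -0.171], [1, 0, 0, 0, 0], [1, 0, 0, 0, 0]])

```text
clock: 26.32
position: [0.5822, 0.2187, 0.142]
ee_rot: [0.0, 0.995, 0.095, 0.0]
contact_force: [-0.6, 0.2, 0.5]
width: 0.0854
```

Run:
```python
from h import *
go(.582,.2184,.027,11.1)
im=manip.get_image('scene'); crop(im,220,100,340,220,5,'pics/s14.png')
```

```text
pos [0.5822 0.2187 0.142 ] yaw 10.92 q [14.2 22.1 86.1 -0.  71.9  3.3] w 0.0854 F [-0.6  0.2  0.5] t 26.325
turn -0.003128173933520717
shift (after turn) [-0.0003  0.0002  0.115 ]
```

View pics/s14.png

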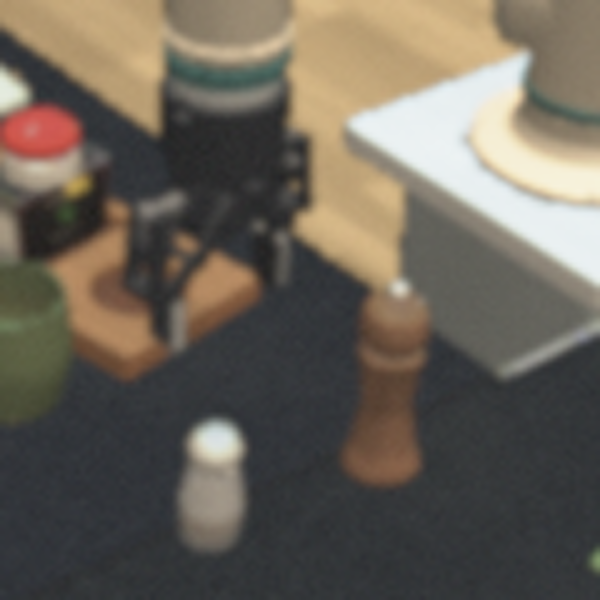

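Request:
send_rows(increments=[[1, 0, 0, 0.03, 0], [1, 0, 0, 0.03, 0], [1, 0, 0, 0.03, 0], [1, 0, 0, 0.02, 0], [1, 0, 0, 0.006, 0], [0.3, 0, 0, 0, 0], [0.3, 0, 0, 0, 0], [0.3, 0, 0, 0, 0]], squeeze=30)

```text
clock: 27.38
position: [0.5831, 0.2188, 0.027]
ee_rot: [-0.0, 0.995, 0.096, 0.001]
contact_force: [0.0, 0.1, 5.6]
width: 0.0336
```

Request:
send_rows(increments=[[0.3, 0, 0, 0, 0], [0.3, 0, 0, 0, 0], [0.3, 0, 0, 0, 0]])

```text
clock: 27.75
position: [0.583, 0.2188, 0.027]
ee_rot: [-0.0, 0.995, 0.096, 0.001]
contact_force: [-0.3, -0.8, 6.6]
width: 0.0337
```

Run:
```python
from h import *
go(.582,.2184,.027,11.1)
im=manip.get_image('scene'); crop(im,220,120,320,220,6,'pics/s15.png')
```

```text
pos [0.583  0.2188 0.027 ] yaw 11.06 q [14.2 27.9 94.5 -0.  57.5  3.1] w 0.0337 F [-0.3 -0.8  6.6] t 27.75
turn -0.00076691322128708
shift (after turn) [-0.001   0.0002 -0.    ]
```

View pics/s15.png

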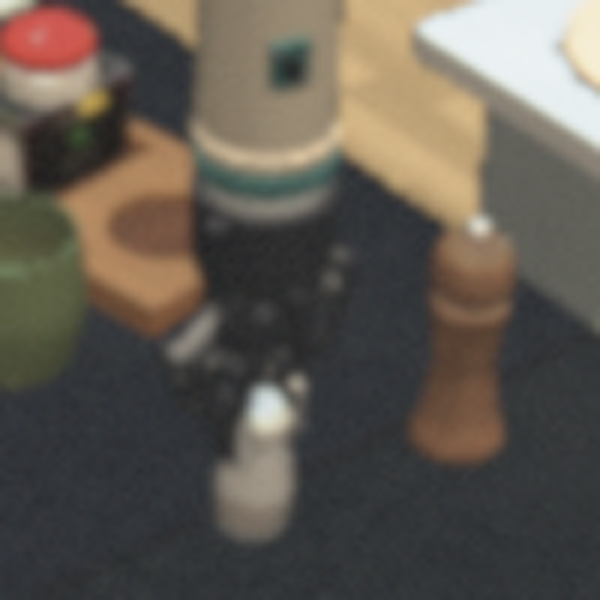

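Request:
send_rows(increments=[[0.6, 0, 0, 0, 0], [0.8, 0, 0, 0, 0], [0.8, -0.001, 0, 0.003, 0], [0.8, 0, 0, 0.003, 0], [0.8, 0, 0, 0, 0], [0.8, 0, 0, 0, 0]])

```text
clock: 28.55
position: [0.5811, 0.2184, 0.0196]
ee_rot: [0.0, 0.995, 0.096, -0.0]
contact_force: [0.1, 0.4, -0.2]
width: 0.0685
```

Run:
```python
from h import *
go(.582,.2184,.02,11.1)
im=manip.get_image('scene'); crop(im,220,120,320,220,6,'pics/s16.png')
```

```text
pos [0.5811 0.2184 0.0196] yaw 11.06 q [14.2 28.3 95.  -0.  56.7  3.1] w 0.0685 F [ 0.1  0.4 -0.2] t 28.55
turn -0.0007439045307182646
shift (after turn) [ 0.0009  0.0002 -0.0004]
```

View pics/s16.png

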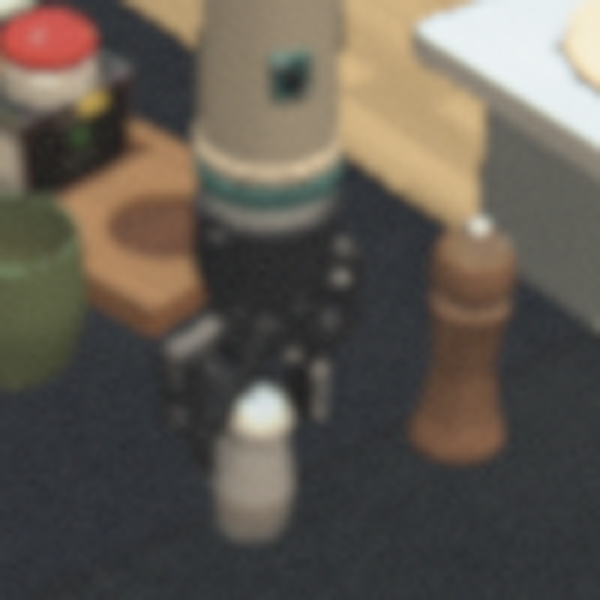

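Request:
send_rows(increments=[[0.5, 0, 0, 0, 0], [0.4, 0, 0, 0, 0], [0.35, 0, 0, 0, 0], [0.35, 0, 0, 0, 0], [0.35, 0, 0, 0, 0], [0.35, 0, 0, 0, 0]], squeeze=25)

```text
clock: 29.35
position: [0.5814, 0.2184, 0.0201]
ee_rot: [0.0, 0.995, 0.096, 0.0]
contact_force: [-0.1, 0.1, 3.3]
width: 0.0359
```

Request:
send_rows(increments=[[0.35, 0, 0, -0.005, 0], [0.35, 0, 0, -0.01, 0], [0.35, 0, 0, -0.02, 0], [0.35, 0, 0, -0.03, 0], [0.35, 0, 0, -0.03, 0], [0.35, 0, 0, 0, 0]])

```text
clock: 30.1
position: [0.583, 0.2189, 0.1176]
ee_rot: [-0.0, 0.995, 0.096, 0.003]
contact_force: [-0.3, 0.1, -1.0]
width: 0.0357
```

Run:
```python
from h import *
go(.469,-.0275,.25,11.1)
im=manip.get_image('scene'); crop(im,220,90,320,190,6,'pics/s17.png')
```

```text
pos [0.583  0.2189 0.1176] yaw 11.06 q [14.2 23.  88.3 -0.  68.4  3.1] w 0.0357 F [-0.3  0.1 -1. ] t 30.1
turn -0.0006671240932671907
shift (after turn) [-0.1593  0.2199 -0.1324]
```

View pics/s17.png

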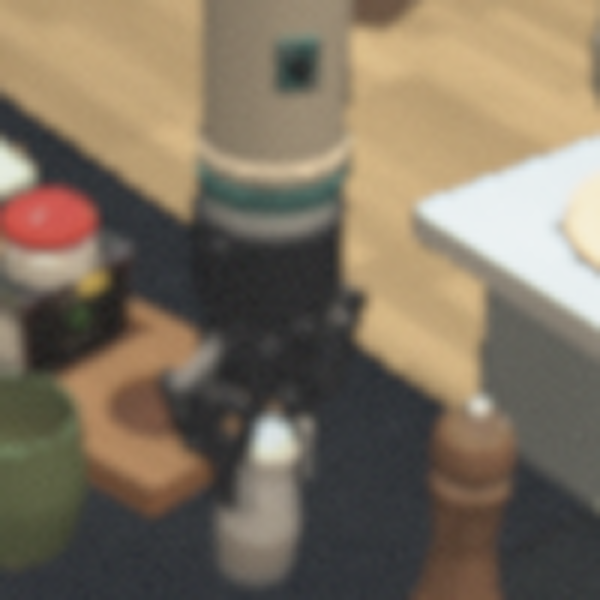

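Request:
send_rows(increments=[[0.35, 0, 0, -0.03, 0], [0.35, 0, 0, -0.04, 0], [0.35, -0.02, 0.028, -0.01, 0], [0.35, -0.03, 0.042, 0, 0], [0.35, -0.035, 0.048, 0, 0], [0.35, -0.035, 0.048, 0, 0], [0.35, -0.025, 0.034, 0, 0], [0.35, -0.014, 0.02, 0, 0]])

```text
clock: 31.15
position: [0.4648, -0.0295, 0.1931]
ee_rot: [-0.0, 0.995, 0.095, -0.002]
contact_force: [1.2, -0.1, -1.0]
width: 0.0358
```

Request:
send_rows(increments=[[0.35, 0, 0, 0, 0], [0.35, 0, 0, 0, 0]])

```text
clock: 31.4
position: [0.467, -0.0274, 0.1939]
ee_rot: [-0.001, 0.995, 0.096, -0.001]
contact_force: [-0.6, 0.2, -1.8]
width: 0.0366
```

Run:
```python
from h import *
go(.469,-.0275,.033,11.1)
im=manip.get_image('scene'); crop(im,170,60,290,180,6,'pics/s18.png')
im=manip.get_image('top'); crop(im,270,140,400,250,6,'pics/t18.png')
```

```text
pos [ 0.467  -0.0274  0.1939] yaw 11.05 q [-11.9   7.   99.6   0.   73.5 -23. ] w 0.0366 F [-0.6  0.2 -1.8] t 31.4
turn -0.0009476425329597582
shift (after turn) [0.0019 0.0005 0.1609]
```

View pics/s18.png

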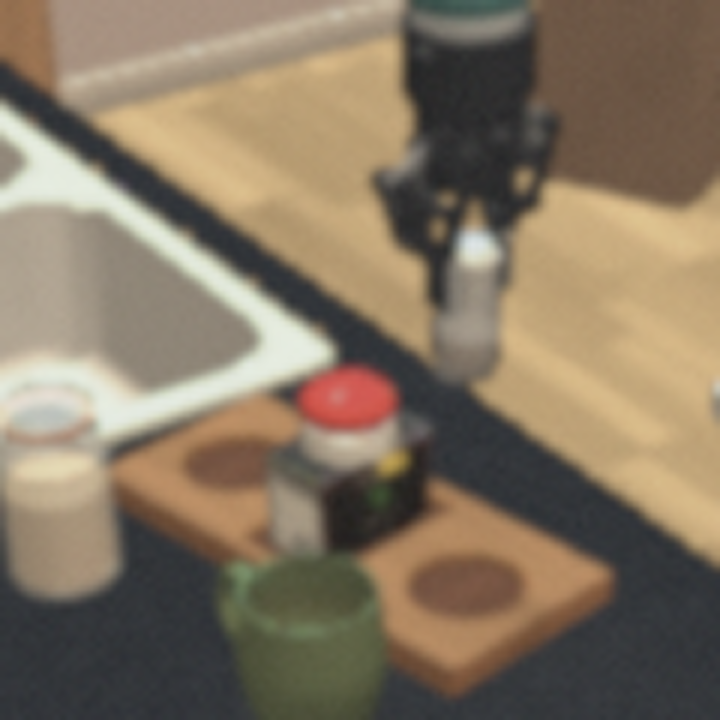

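View pics/t18.png

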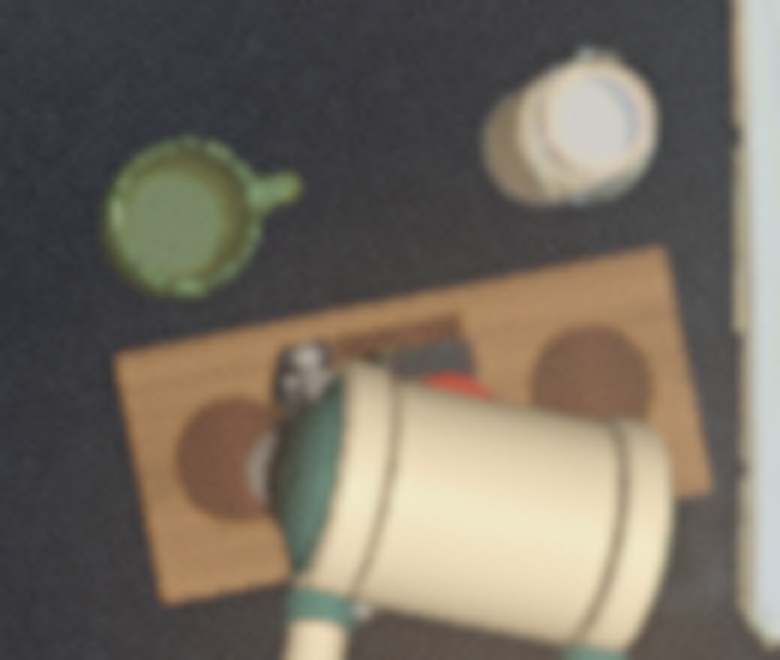

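Request:
send_rows(increments=[[0.35, 0.002, 0, 0.02, 0], [0.35, 0, 0, 0.03, 0], [0.35, 0, 0, 0.03, 0], [0.35, 0, 0, 0.03, 0], [0.35, 0, 0, 0.02, 0], [0.35, 0, 0, 0.01, 0], [0.35, 0, 0, 0, 0]])

```text
clock: 32.38
position: [0.4691, -0.0271, 0.0543]
ee_rot: [-0.0, 0.995, 0.097, -0.001]
contact_force: [0.2, -0.3, -1.1]
width: 0.0362
```

Run:
```python
from h import *
go(.469,-.0275,.031,11.1)
im=manip.get_image('scene'); crop(im,180,90,290,190,7,'pics/s19.png')
```

```text
pos [ 0.4691 -0.0271  0.0543] yaw 11.11 q [-11.8  15.1 111.7   0.   53.3 -22.9] w 0.0362 F [ 0.2 -0.3 -1.1] t 32.375
turn 0.0001362737782706347
shift (after turn) [-0.0002  0.0004  0.0233]
```

View pics/s19.png

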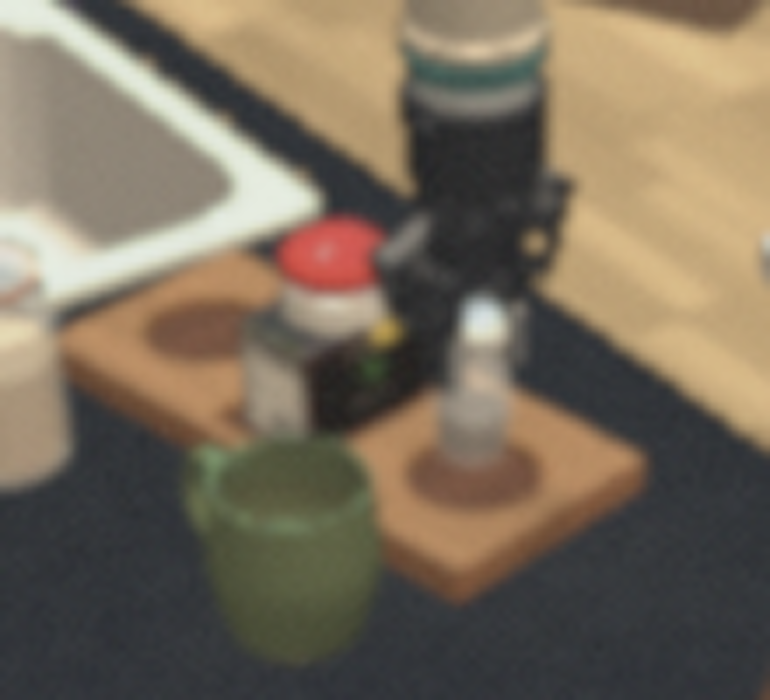

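Request:
send_rows(increments=[[0.35, 0, 0, 0.01, 0], [0.35, 0, 0, 0.008, 0], [0.35, 0, 0, 0.003, 0], [0.35, 0, 0, 0, 0]])

```text
clock: 32.92
position: [0.469, -0.0276, 0.0335]
ee_rot: [-0.0, 0.995, 0.096, -0.0]
contact_force: [-0.1, -0.2, -1.2]
width: 0.0359
```

Request:
send_rows(increments=[[0.35, 0, 0, 0.001, 0], [0.35, 0, 0, 0.001, 0], [0.35, 0, 0, 0, 0]])

```text
clock: 33.3
position: [0.4692, -0.0276, 0.0318]
ee_rot: [0.0, 0.995, 0.096, 0.0]
contact_force: [-0.5, -0.1, -0.5]
width: 0.0358
```

Request:
send_rows(increments=[[0.35, 0, 0, 0.001, 0], [0.35, 0, 0, 0.001, 0], [0.35, 0, 0, 0, 0]])

```text
clock: 33.67
position: [0.4693, -0.0277, 0.0301]
ee_rot: [0.0, 0.995, 0.096, 0.0]
contact_force: [-0.2, -0.8, 2.6]
width: 0.0359
```

Request:
send_rows(increments=[[0.35, 0, 0, 0.001, 0], [0.35, 0, 0, 0, 0]])

```text
clock: 33.92
position: [0.4696, -0.0278, 0.0298]
ee_rot: [0.0, 0.995, 0.096, 0.001]
contact_force: [-2.8, -0.5, 9.4]
width: 0.0361
```

Request:
send_rows(increments=[[0.5, 0, 0, 0, 0], [0.6, 0, 0, 0, 0], [0.8, 0, 0, 0, 0], [0.9, 0, 0, 0, 0], [0.9, 0, 0, -0.02, 0], [0.9, 0, 0, -0.04, 0], [0.9, 0, 0, -0.05, 0], [1, 0, 0, -0.05, 0]])

```text
clock: 34.92
position: [0.4689, -0.0275, 0.1901]
ee_rot: [-0.0, 0.995, 0.096, -0.0]
contact_force: [1.0, -0.7, -0.1]
width: 0.0854
```

Request:
send_rows(increments=[[1, 0, 0, -0.04, 0], [1, 0, 0, -0.02, 0], [1, 0, 0, 0, 0]])

```text
clock: 35.3
position: [0.4701, -0.0278, 0.2502]
ee_rot: [0.001, 0.995, 0.096, 0.002]
contact_force: [-0.3, -0.2, 0.2]
width: 0.0854
```

Run:
```python
from h import *
go(.438,.2275,.25,11.1)
im=manip.get_image('scene'); crop(im,180,90,290,190,7,'pics/s20.png')
```

```text
pos [ 0.4701 -0.0278  0.2502] yaw 11.06 q [-11.9   5.2  93.5  -0.   81.  -22.9] w 0.0854 F [-0.3 -0.2  0.2] t 35.3
turn -0.0007093607781003541
shift (after turn) [ 1.760e-02 -2.567e-01  2.000e-04]
```

View pics/s20.png

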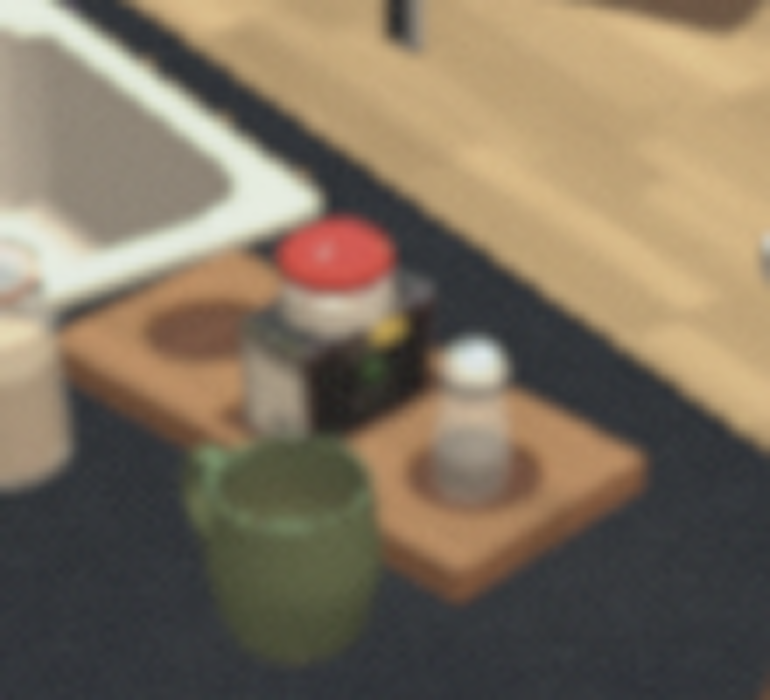

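Request:
send_rows(increments=[[1, 0.002, -0.025, 0, 0], [1, 0.003, -0.04, 0, 0], [1, 0.003, -0.05, 0, 0], [1, 0.003, -0.05, 0, 0], [1, 0.003, -0.05, 0, 0], [1, 0.003, -0.03, 0, 0], [1, 0.001, -0.012, 0, 0], [1, 0, 0, 0, 0]])

```text
clock: 36.35
position: [0.4371, 0.2278, 0.2476]
ee_rot: [0.001, 0.995, 0.097, -0.001]
contact_force: [0.4, 0.7, 0.1]
width: 0.0856
```

Request:
send_rows(increments=[[1, 0, 0, 0, 0], [1, 0, 0, 0, 0]])

```text
clock: 36.6
position: [0.4378, 0.227, 0.2487]
ee_rot: [0.0, 0.995, 0.096, -0.0]
contact_force: [0.0, 0.6, 0.5]
width: 0.0855
```

Run:
```python
from h import *
go(.438,.2275,.103,11.1)
im=manip.get_image('scene'); crop(im,240,90,340,210,6,'pics/s21.png')
im=manip.get_image('top'); crop(im,190,180,290,260,7,'pics/t21.png')
```

```text
pos [0.4378 0.227  0.2487] yaw 10.96 q [19.3  7.4 91.2 -0.  81.4  8.4] w 0.0855 F [0.  0.6 0.5] t 36.6
turn -0.0023638185831478253
shift (after turn) [ 0.0003 -0.0005  0.1457]
```

View pics/s21.png

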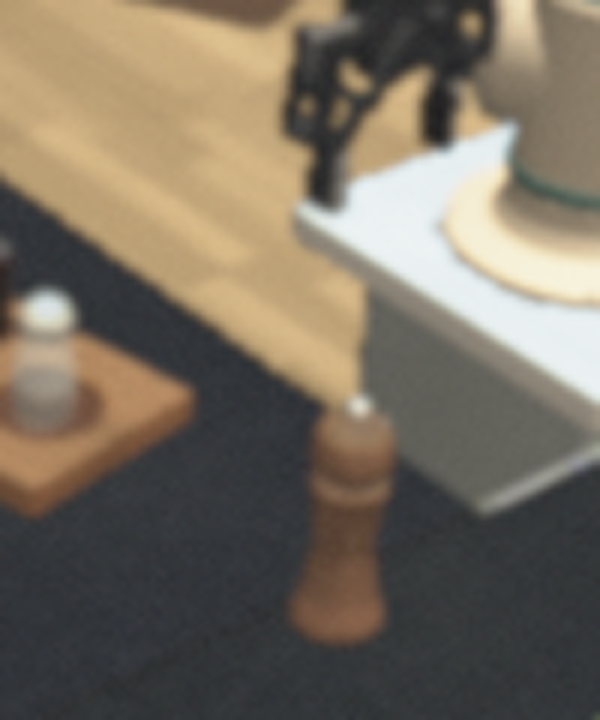

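Request:
send_rows(increments=[[1, 0, 0, 0.03, 0], [1, 0, 0, 0.04, 0], [1, 0, 0, 0.04, 0], [1, 0, 0, 0.03, 0], [1, 0, 0, 0.011, 0], [1, 0, 0, 0, 0], [0.7, 0, 0, 0, 0], [0.45, 0, 0, 0, 0]], squeeze=30)

```text
clock: 37.7
position: [0.4385, 0.2284, 0.099]
ee_rot: [-0.0, 0.995, 0.096, 0.001]
contact_force: [-0.2, -0.1, -0.6]
width: 0.0517
```

Request:
send_rows(increments=[[0.45, 0, 0, 0, 0], [0.45, 0, 0, 0, 0], [0.45, 0, 0, 0, 0]])

```text
clock: 38.08
position: [0.4384, 0.2285, 0.099]
ee_rot: [-0.0, 0.995, 0.096, 0.001]
contact_force: [-0.3, 0.4, 5.5]
width: 0.0392
```

Run:
```python
from h import *
go(.438,.2275,.098,11.1)
im=manip.get_image('scene'); crop(im,240,90,340,210,6,'pics/s22.png')
```

```text
pos [0.4384 0.2285 0.099 ] yaw 11.06 q [ 19.5  13.9 105.5   0.   60.5   8.4] w 0.0392 F [-0.3  0.4  5.5] t 38.075
turn -0.00070295392907882
shift (after turn) [-0.0006  0.0009  0.001 ]
```

View pics/s22.png

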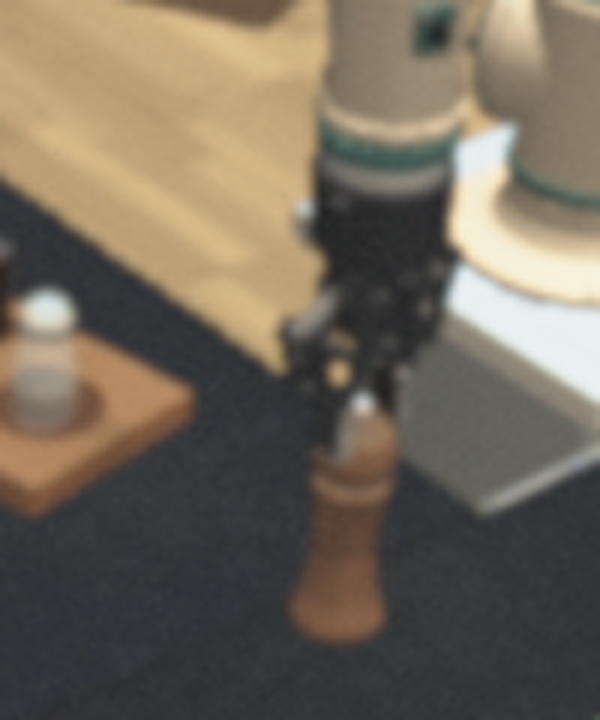

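Request:
send_rows(increments=[[0.7, 0, 0, 0, 0], [0.8, 0, 0, 0, 0], [0.8, 0, 0, 0.005, 0], [0.8, 0, 0, 0.005, 0], [0.8, 0, 0, 0, 0], [0.5, 0, 0, 0, 0], [0.4, 0, 0, 0, 0], [0.4, 0, 0, 0, 0]], squeeze=30)

```text
clock: 39.12
position: [0.438, 0.2282, 0.0882]
ee_rot: [-0.0, 0.995, 0.096, 0.001]
contact_force: [-0.1, 0.3, 2.5]
width: 0.0434
```

Request:
send_rows(increments=[[0.4, 0, 0, 0, 0], [0.4, 0, 0, 0, 0], [0.4, 0, 0, 0, 0]])

```text
clock: 39.5
position: [0.438, 0.2282, 0.0881]
ee_rot: [-0.0, 0.995, 0.096, 0.001]
contact_force: [-0.4, 0.4, 4.9]
width: 0.0434
```

Run:
```python
from h import *
go(.438,.2275,.098,11.1)
im=manip.get_image('scene'); crop(im,240,90,340,210,6,'pics/s23.png')
```

```text
pos [0.438  0.2282 0.0881] yaw 11.06 q [ 19.4  14.6 106.4  -0.   59.    8.4] w 0.0434 F [-0.4  0.4  4.9] t 39.5
turn -0.0007217418547380561
shift (after turn) [-0.0001  0.0007 -0.0099]
```

View pics/s23.png

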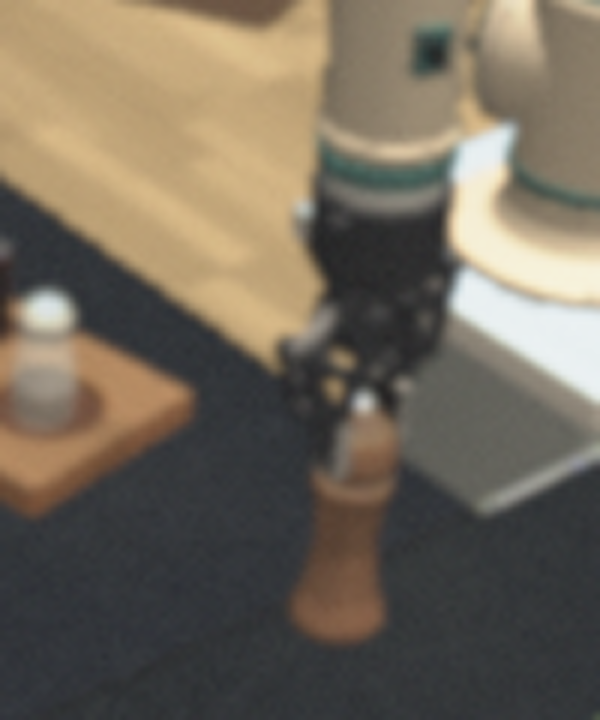

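Request:
send_rows(increments=[[0.4, 0, 0, 0, 0], [0.4, 0, 0, -0.005, 0], [0.4, 0, 0, -0.015, 0], [0.4, 0, 0, -0.02, 0], [0.4, 0, 0, -0.02, 0], [0.4, 0, 0, 0, 0]], squeeze=40)

```text
clock: 40.3
position: [0.4387, 0.2285, 0.1495]
ee_rot: [-0.0, 0.995, 0.096, 0.002]
contact_force: [-0.3, 0.8, -1.0]
width: 0.0428
```

Run:
```python
from h import *
go(.5117,-.2434,.28,11.1)
im=manip.get_image('scene'); crop(im,240,70,340,190,6,'pics/s24.png')
```

```text
pos [0.4387 0.2285 0.1495] yaw 11.06 q [ 19.5  11.1 101.1  -0.   67.6   8.4] w 0.0428 F [-0.3  0.8 -1. ] t 40.3
turn -0.0006955191376580849
shift (after turn) [-0.0192  0.4771 -0.1305]
```

View pics/s24.png

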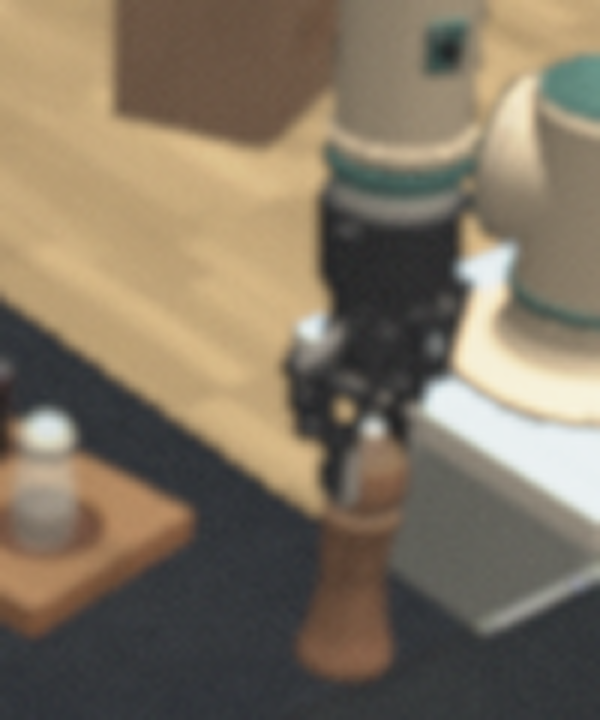

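Request:
send_rows(increments=[[0.4, 0, 0, -0.03, 0], [0.4, 0, 0, -0.04, 0], [0.4, 0, 0, -0.04, 0], [0.4, 0, 0.01, -0.02, 0], [0.4, -0.001, 0.025, 0, 0], [0.4, -0.002, 0.035, 0, 0], [0.4, -0.002, 0.04, 0, 0], [0.4, -0.002, 0.04, 0, 0]])

```text
clock: 41.35
position: [0.4588, 0.0784, 0.2766]
ee_rot: [-0.0, 0.995, 0.097, -0.001]
contact_force: [0.2, -0.3, -1.0]
width: 0.0429
```

Request:
send_rows(increments=[[0.4, -0.002, 0.04, 0, 0], [0.4, -0.002, 0.04, 0, 0], [0.4, -0.002, 0.04, 0, 0], [0.4, -0.002, 0.04, 0, 0], [0.4, -0.002, 0.04, 0, 0], [0.4, -0.001, 0.04, 0, 0], [0.4, -0.001, 0.035, 0, 0], [0.4, -0.001, 0.025, 0, 0]])

```text
clock: 42.35
position: [0.5039, -0.2186, 0.2765]
ee_rot: [-0.001, 0.995, 0.096, -0.001]
contact_force: [-0.3, -0.2, -1.4]
width: 0.0431
```

Request:
send_rows(increments=[[0.4, 0, 0.015, 0, 0], [0.4, 0, 0.01, 0, 0], [0.4, 0, 0, 0, 0], [0.4, 0, 0, 0, 0]])

```text
clock: 42.85
position: [0.5089, -0.241, 0.278]
ee_rot: [-0.0, 0.995, 0.097, 0.0]
contact_force: [0.2, -0.4, -0.8]
width: 0.0435
```

Run:
```python
from h import *
go(.5117,-.2434,.12,11.1)
im=manip.get_image('scene'); crop(im,150,20,270,160,5,'pics/s25.png')
im=manip.get_image('top'); crop(im,270,130,400,250,6,'pics/t25.png')
```

```text
pos [ 0.5089 -0.241   0.278 ] yaw 11.1 q [-32.4  13.   80.    0.   87.  -43.5] w 0.0435 F [ 0.2 -0.4 -0.8] t 42.85
turn 6.802050939347382e-05
shift (after turn) [0.0022 0.0029 0.158 ]
```

View pics/s25.png

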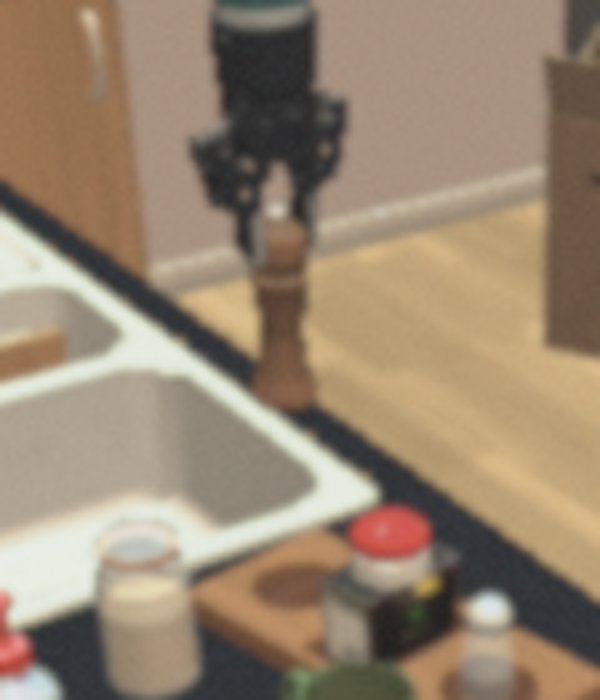

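View pics/t25.png

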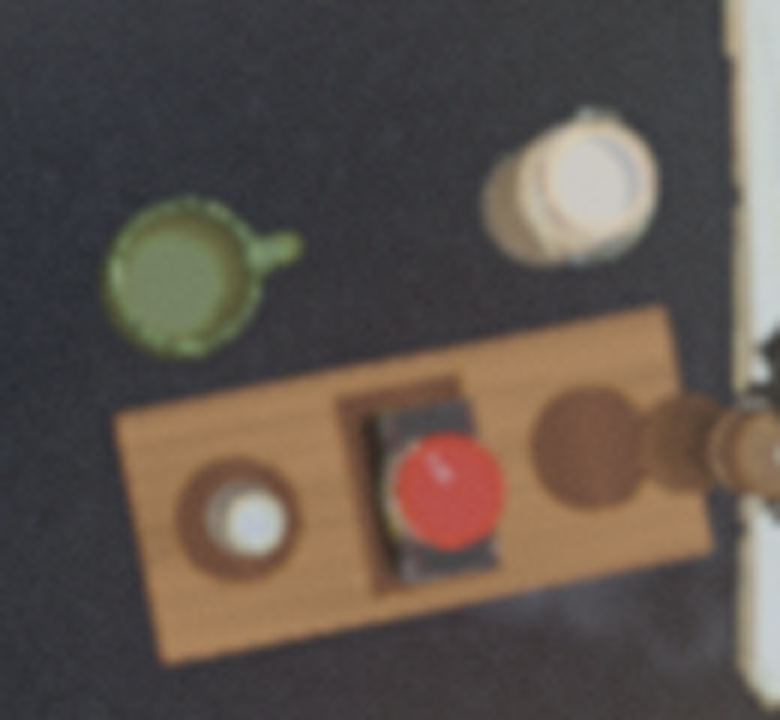

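Request:
send_rows(increments=[[0.4, 0.001, 0.001, 0.015, 0], [0.4, 0.001, 0.001, 0.03, 0], [0.4, 0, 0.001, 0.035, 0], [0.4, 0, 0, 0.035, 0], [0.4, 0, 0, 0.025, 0], [0.4, 0, 0, 0.015, 0], [0.4, 0, 0, 0, 0], [0.4, 0, 0, 0, 0]])

```text
clock: 43.95
position: [0.5123, -0.2449, 0.1237]
ee_rot: [0.001, 0.995, 0.096, 0.001]
contact_force: [-0.6, -0.9, -1.0]
width: 0.0428
```

Run:
```python
from h import *
go(.5117,-.2434,.099,11.1)
im=manip.get_image('scene'); crop(im,150,60,250,160,7,'pics/s26.png')
im=manip.get_image('top'); crop(im,330,150,410,240,7,'pics/t26.png')
```

```text
pos [ 0.5123 -0.2449  0.1237] yaw 11.06 q [-32.6  18.4  94.6  -0.   66.8 -43.6] w 0.0428 F [-0.6 -0.9 -1. ] t 43.95
turn -0.0006553157239270746
shift (after turn) [-0.0003 -0.0016  0.0247]
```

View pics/s26.png

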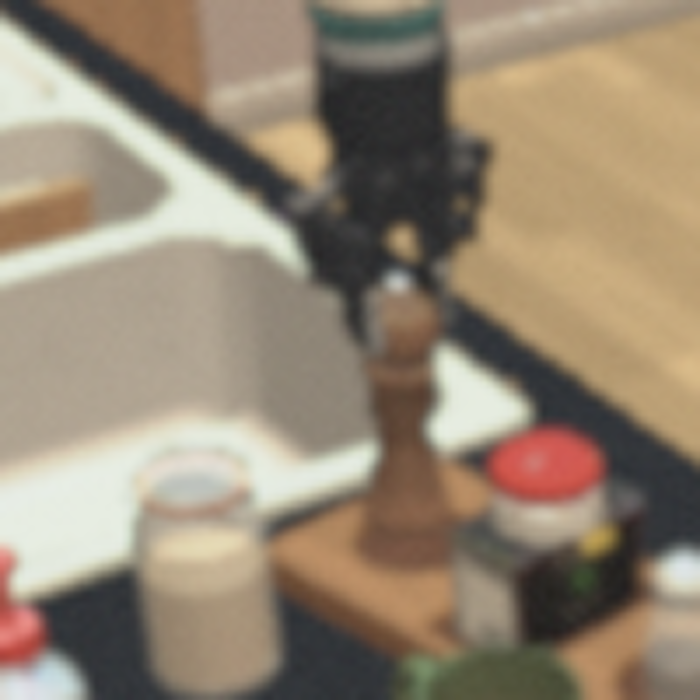

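View pics/t26.png

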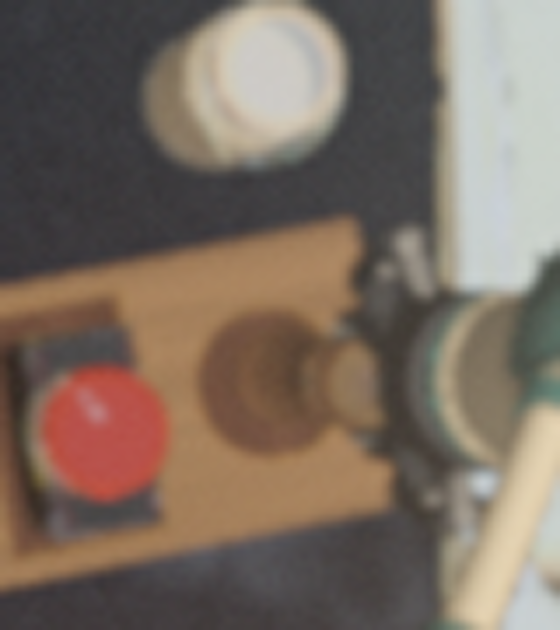

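Request:
send_rows(increments=[[0.4, 0, -0.001, 0.01, 0], [0.4, 0, 0, 0.008, 0], [0.4, 0, 0, 0.004, 0], [0.4, 0, 0, 0.001, 0], [0.4, 0, 0, 0, 0]])

```text
clock: 44.68
position: [0.5115, -0.2436, 0.0998]
ee_rot: [0.0, 0.995, 0.096, 0.0]
contact_force: [-0.0, -0.8, -1.8]
width: 0.0429
```

Request:
send_rows(increments=[[0.4, 0, 0, 0.001, 0], [0.4, 0, 0, 0.001, 0], [0.4, 0, 0, 0, 0]])

```text
clock: 45.05
position: [0.5117, -0.2438, 0.0983]
ee_rot: [0.0, 0.995, 0.096, 0.0]
contact_force: [-0.5, 0.1, 2.1]
width: 0.0424
```

Request:
send_rows(increments=[[0.4, 0, 0, 0.001, 0], [0.4, 0, 0, 0, 0]])

```text
clock: 45.3
position: [0.5121, -0.2442, 0.0982]
ee_rot: [0.001, 0.995, 0.096, 0.001]
contact_force: [-1.3, -0.6, 5.9]
width: 0.0428
```

Seated; I release gently, since the mill is tall, and rise.

Request:
send_rows(increments=[[0.55, 0, 0, 0, 0], [0.6, 0, 0, 0, 0], [0.7, 0, 0, 0, 0], [0.9, 0, 0, 0, 0], [1, 0, 0, 0, 0], [1, 0, 0, -0.02, 0], [1, 0, 0, -0.04, 0], [1, 0, 0, -0.05, 0]])

```text
clock: 46.3
position: [0.5107, -0.2431, 0.2069]
ee_rot: [-0.001, 0.995, 0.096, -0.001]
contact_force: [0.3, 0.6, 0.7]
width: 0.0853
```

Request:
send_rows(increments=[[1, 0, 0, -0.05, 0], [1, 0, 0.04, -0.03, 0], [1, 0, 0.05, 0, 0], [1, -0.02, 0.05, 0, 0], [1, -0.04, 0.04, 0, 0], [1, -0.04, 0.02, 0, 0], [1, 0, 0, 0, 0], [1, 0, 0, 0, 0]])

```text
clock: 47.3
position: [0.4519, -0.4586, 0.2868]
ee_rot: [-0.0, 0.995, 0.096, 0.0]
contact_force: [-0.0, 0.1, 0.2]
width: 0.0855
```

Run:
```python
from h import *
go(.5117,-.2434,.099,11.1)
im=manip.get_image('scene'); crop(im,150,60,270,190,6,'pics/s27.png')
im=manip.get_image('top'); crop(im,270,140,400,250,6,'pics/t27.png'); cv2.imwrite('pics/topF.png',im[:,:,::-1])
a=np.radians(11.1); X=np.array([np.cos(a),np.sin(a)]);Y=np.array([-X[1],X[0]]);c=np.array([.4905,-.1356])
t0=cv2.imread('pics/top0.png')[:,:,::-1]
print('diff mug/jar',np.abs(im[155:195,280:325].astype(int)-t0[155:195,280:325]).mean(),np.abs(im[145:178,348:385].astype(int)-t0[145:178,348:385]).mean())
h=cv2.cvtColor(np.ascontiguousarray(im[:,:,::-1]),cv2.COLOR_BGR2HSV)
def cen(m,x0,y0,x1,y1,z):
    k=np.zeros(m.shape,np.uint8);k[y0:y1,x0:x1]=m[y0:y1,x0:x1]; mm=cv2.moments(k,True);u=[mm['m10']/mm['m00'],mm['m01']/mm['m00']];P=plane('top',[u],z)[0]
    print(u,P.round(4),'board',((P[:2]-c)@X).round(4),((P[:2]-c)@Y).round(4))
red=((h[...,0]<8)|(h[...,0]>172))&(h[...,1]>130)&(h[...,2]>130)
cen(red,325,190,360,235,.079+.035)
cen((h[...,2]>150)&(h[...,1]<60),300,205,322,230,.095)
cen((h[...,2]>150)&(h[...,1]<70),360,190,392,218,.158)
```

```text
pos [ 0.4519 -0.4586  0.2868] yaw 11.04 q [-51.6  20.2  68.5   0.1  91.3 -62.7] w 0.0855 F [-0.   0.1  0.2] t 47.3
turn -0.0010566749575682266
shift (after turn) [ 0.1001 -0.1997  0.1878]
diff mug/jar 3.1855555555555557 4.084084084084084
[344.7842323651452, 211.4688796680498] [ 0.4878 -0.1346  0.114 ] board -0.0025 0.0015
[311.9102564102564, 216.71794871794873] [ 0.4701 -0.0261  0.095 ] board 0.0011 0.1114
[381.25, 203.75] [ 0.5131 -0.2455  0.158 ] board 0.001 -0.1122
```

View pics/s27.png

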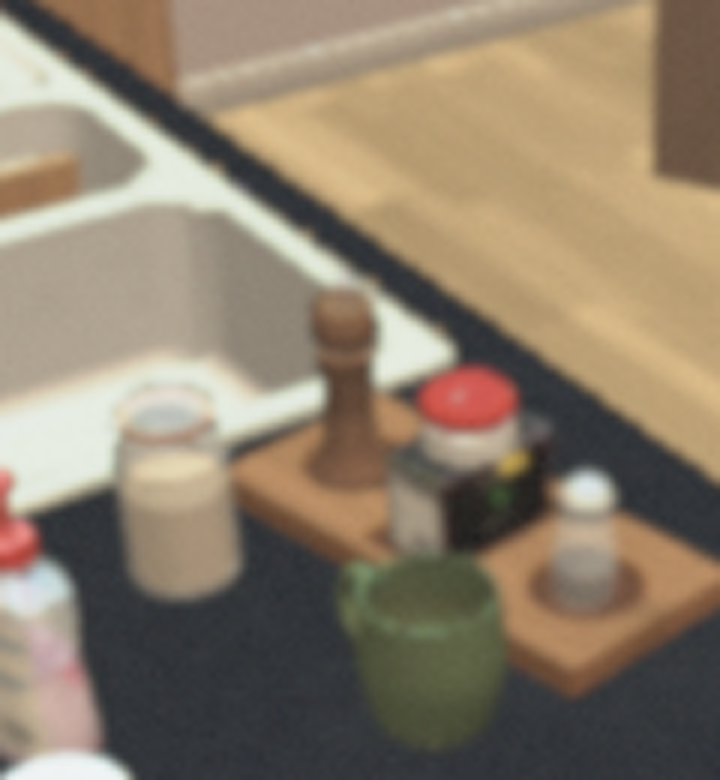

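View pics/t27.png

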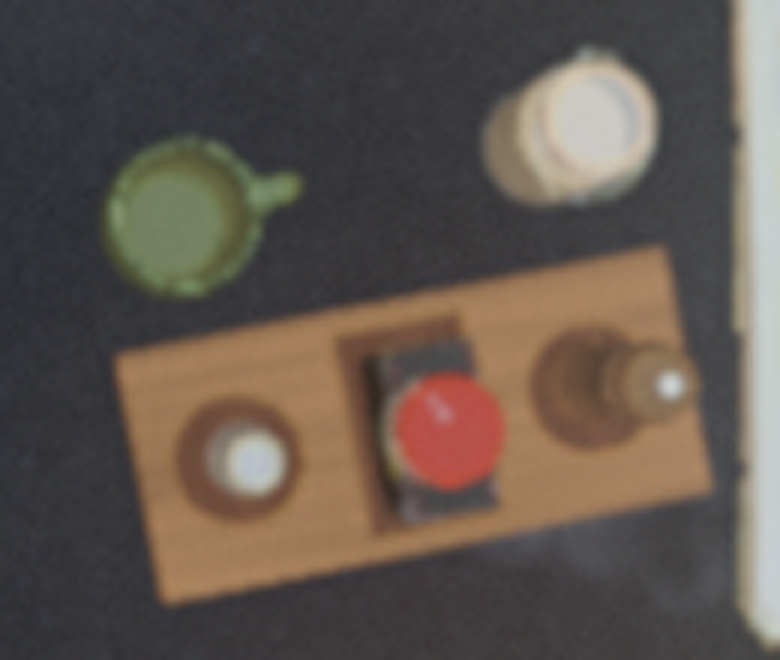

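Run:
```python
from rig import manip
print(manip.sign_off())
```

```text
the job is handed in; nothing more can be done
None
```

The board is laid out and handed in, with the clock at 47.3 s of the 122 s allowed. I placed the pieces in the order asked:

- **Tea box:** in the rectangular well, quarter turned. It sits about 3 mm toward board −x, well inside the well.
- **Egg timer:** the red-and-white one, on top of the tea box.
- **Salt shaker:** in the +y round well, on the mug's side.
- **Pepper mill:** in the −y round well, on the jar's side.

**Last checks**
- **Timer:** within about 1 mm of the tea box's centre.
- **Salt and pepper:** within about 2.5 mm of their well centres.
- **Standing:** the salt, pepper and timer look upright in both views. The contact heights when setting down matched the well floors (10 mm) and the tea box top (79 mm).
- **Mug and jar:** unchanged between the first and last top pictures.
- **Forces:** readings after each move stayed at about 10 N or less. The gripper was clear of everything at hand-in.

**What disagreed**
- **Tea box size:** its top measured about 95 x 55 mm in the pictures against the stated 102 x 59 mm, probably from blurred edges.
- **Grasps:** the first grips on the timer, salt and pepper were too high on rounded parts. I reopened and took each one lower before lifting. The salt may have leaned by 2–3° in the grip but stood straight once set down.

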